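# Screw the magnifier stand's prop foot down onto its shoe

## Robot

A 6-joint arm with a two-finger parallel gripper is mounted at the origin on the work surface. World frame = base frame: x ahead of the robot, y to its left, z up, the work surface at z = 0. Lengths are in m, angles in rad, forces in N, time in s.
With the tool pointing down it reaches from about 0.35 to 0.975 m from the base axis. Payload 17.4 kg.
Tool frame: the origin (TCP) lies at the very end of the fingers, on their centre line; the grasp point (between the pads) lies 19 mm behind it (env.grasp_offset is the z of the grasp point in the tool frame, in m); z points along the fingers, y is the line along which they close (so a half turn about z gives the same grasp; the last joint's range is limited). The gripper opens to 85 mm and grips with 20 to 120 N. Pads are 22 mm wide; open, the fingers measure 114 mm over their backs; the gripper's body (76 mm by 85 mm) begins 54 mm behind the grasp point. The pads swing forward as they close: fully open they stand 13 mm farther back than shut.
Start: joints at [-1.244, 0.116, 1.442, -0, 1.584, -0.038], TCP at [0.241, -0.631, 0.231] pointing down, gripper open.
Joint ranges: [-2.83, 2.83], [-0.83, 2.19], [0.07, 2.5], [-1.14, 4.28], [0.01, 3], [-2.97, 2.97]. Speed limits (rad/s): [1.89, 1.89, 2.22, 3.14, 3.14, 3.14].

## Interface

Orientations are given as a rotation vector (axis times angle).
In Python, from cell import env, snapshot gives the robot as it stands.
- The arm moves only by the tool drive_tool, never from a script. Its argument "rows" is a list of rows, each a list of 7 numbers: the shift along the tool's x, y, z scaled (see below), then the turn, a rotation vector about the tool's x, y, z scaled (see below), then the gripper's target within -1 to 1 (shut at 1, half-way at 0, fully open at -1). A call has 1 to 8 rows; each row shifts and turns the commanded pose from where the row before left it, along the tool's axes as they then stand; what a row does not reach is not made up. The controller multiplies each number of a shift by 75 mm and each number of a turn by 45 degrees. A row lasts 1/12 s, in which the tool goes at most 41.7 mm and 7.16 degrees, less where a joint would pass 70% of its speed; a pose out of reach is approached as far as the arm can. A call with a number of a shift or a turn outside -1 to 1 is refused whole. A call with a gripper value outside its range is refused whole. The fingers move at their own pace and stop on an object; "grip_force" is the grip in N (left out, the last holds). Time passes only in rows, so rows that do not move let the fingers close. It gives the time, the measured TCP pose, the force, the opening and the grip force at its end, in the units of the state.
- env.get_obs(): the state, without advancing time (a new reading comes with each control period).
- snapshot(name): name is "side" or "top" or "wrist"; returns a dict with "pixels" (400x640x3 uint8, red, green, blue), "range_z" (400x640 float32, m along the optical axis (not along the pixel's ray), 0 where there is no reading), "fov_y" (degrees; the focal length in pixels is half the picture's height over the tangent of half this angle, whatever the lens; pixels are square), "cx", "cy" (the principal point, pixels), "D" ([k1, k2, p1, p2, k3] as OpenCV has them; the pictures are not rectified), "R" (3x3) and "t" (3): a world point X has camera coordinates R X + t. Camera axes: x right, y down, z forward; pixel columns grow to the right and rows downward; lengths in m; the calibration is good to about 2 mm. A picture is of the moment at which its call begins.
- env.finish_job(): hands the job in; it is judged then, once.
The state is a dict: "time": time; "qpos": joint angles; "qvel": joint speeds; "tau": joint torques, N m; "ee_pos": TCP position; "eef_rot": TCP orientation; "force": force on the tool from outside, world axes, zero at the start; "torque": the same for the moment, N m; "opening": opening from 0.0 (shut) to 1.0 (fully open); "grip_force": force on a finger pad.
Only numpy, scipy, OpenCV 4.12 (cv2) and the standard library are available. Lean on these libraries where they do the work, as an engineer would, in place of code of your own. Each camera call takes 0.05 s, during which the arm holds its last target. There are 200 camera calls.

## Task

Slide the metal shoe with the blue handle under the rubber foot of the magnifier stand, so that it lies flat on the bench with its square plate centred below the foot. Then turn the red knob clockwise to screw the foot down until it just touches the plate: stop at a light but definite touch (a push of a few newtons, under 10; 20 would strain the arm), let go, and leave the other things on the bench alone.

Things in the scene. Friction and masses are not known exactly. Their poses are not given: they have to be found in the camera images.
- stand: Bench magnifier stand, fixed. Origin on the bench (z = 0) straight below the foot's axis, z up. A steel arm, 54 to 68 mm above the bench, runs along the stand's +x to a 16 mm column, 190 mm out and 233 mm tall (a level magnifier 122 mm across beside its top, on the -y side), on a black base 130 x 160 x 30 mm centred 205 mm out. The sides +y, -y and -x of the foot are open down to the bench.
- boss (a point): Centre of the top of the brass threaded boss (28 mm diameter, 22 mm tall, top 72 mm above the bench) at the end of the arm, on the foot's axis; the spindle runs through it.
- knob (a joint): Turn of the red knob, rad, growing clockwise seen from above; starts at 1 to 2, ends at 10. Knob, spindle and foot are one screw: they sink 1.27 mm per rad (8 mm a turn) and stay where left. Friction about 0.05 N m. The touch comes at 4.3 to 7.1, unknown beforehand; from there the push on the plate rises by about 15 N per rad, and with it the turning torque, by 0.01 to 0.015 N m per N.
- knob_grip (a point): Centre of the red ribbed knob: upright cylinder, 36 mm diameter, 26 mm tall, this point at half its height, on the foot's axis, about 110 mm above the bench and sinking as it turns. Free all round and above; below it stands only the 8 mm spindle down to the boss. z up.
- foot: Steel collar at the spindle's lower end; origin at its underside, on the foot's axis. A black rubber sole, 50 mm diameter with six round studs, is pushed onto it: its underside lies 11 to 14.5 mm below this point, different each time and not measured, so the touch must be felt. At the start the sole hangs 11 to 16 mm above the bench. Turns and sinks with the knob.
- shoe: Loose aluminium shoe, 0.25 kg: plate 70 x 70 x 8 mm, origin at the centre of its underside; a tail 16 mm wide and 8 mm thick runs from the plate along the shoe's -x to 130 mm from the origin. z up. Lies flat on the bench at z = 0 throughout.
- shoe_grip (a point): Place to hold the shoe: 32 mm above its underside, in the blue upright handle post near the end of the tail, 118 mm along the shoe's -x from the plate's centre. Post 22 mm along the shoe's x, 12 mm along its y, from 8 to 48 mm height.
- shoe_top (a point): Centre of the upper face of the shoe's plate, 8 mm above its underside; this point is to be straight under the foot.
- spool: Green solder spool, 64 mm diameter, 45 mm tall; origin under its centre. Bystander.
- phone: Brown phone, 75 x 150 x 11 mm, lying flat. Bystander.
- perfboard: Copper-brown circuit board, 70 x 100 x 4 mm. Bystander.
- slotted_strip: Brown slotted strip, 60 x 190 x 5 mm. Bystander.
- screwdriver: Screwdriver, 160 mm long. Bystander.
- pot: White ceramic pot, 60 mm diameter, 60 mm tall. Bystander.
- flux_jar: Amber jar, 40 mm diameter, 45 mm tall. Bystander.
Things that resemble listed ones, but are neither listed nor needed, are in the scene too. There is more than one size of the shoe; the job needs the smallest.

How it is judged:
By the outcome, as a careful person would: the job done as asked, in the order asked, and still so for the second after the job is handed in, with the robot touching nothing.
It also fails if it takes over 72 s, if anything falls off the work surface, if the arm or the gripper's body presses on something with over 40 N, if the wrist force passes 120 N, or if a joint passes its speed limit or range.

## Working session

There is one attempt and no reset: what is moved stays moved. The work goes in short steps, Python scripts to look and compute and a tool call to move; the robot and the scene stay as the last step left them, time stands still between calls to the robot, and variables do not carry over. Pictures are saved under pics/ and viewed, at most 10 in all, crops included, and the job is handed in when it is done.

Besides the shell and the picture viewer there is one more tool, called after "Request:" by a JSON object that holds its "op" and its "data", one argument or row to a line. drive_tool: Moves the arm, as the interface text tells. Its arguments: {"type":"object","properties":{"rows":{"type":"array"},"grip_force":{"type":"number"}},"required":["rows"]}

```bash
ls && mkdir -p pics
cat > h.py <<'E'
import numpy as np, cv2
from cell import env, snapshot
def K(s):
    f=200/np.tan(np.radians(s["fov_y"])/2)
    return np.array([[f,0,s["cx"]],[0,f,s["cy"]],[0,0,1]])
def cloud(s):
    h,w=s["range_z"].shape
    v,u=np.mgrid[:h,:w]
    p=cv2.undistortPoints(np.stack([u,v],-1).reshape(-1,1,2).astype(np.float64),K(s),np.array(s["D"],float)).reshape(h,w,2)
    z=s["range_z"]
    P=np.dstack([p[...,0]*z,p[...,1]*z,z])
    return (P-np.array(s["t"]))@np.array(s["R"])
def save(s,n): cv2.imwrite("pics/"+n,cv2.cvtColor(s["pixels"],cv2.COLOR_RGB2BGR))
E
python3 - <<'E'
from h import *
import pickle
for n in("top","side"):
    s=snapshot(n); save(s,n+"1.png"); pickle.dump(s,open(n+"1.pkl","wb"))
    print(n,s["fov_y"],s["D"],np.round(-np.array(s["R"]).T@s["t"],3))
print(env.get_obs())
E
```

```text
pics
top 55.44850859906134 [-0.0868398  0.         0.         0.         0.       ] [0.409 0.029 1.189]
side 51.99852908276422 [-0.00048125  0.          0.          0.          0.        ] [0.453 1.054 1.028]
{'time': 0.1, 'qpos': array([-1.24381078e+00,  1.16465144e-01,  1.44217019e+00,  3.37158493e-05,
        1.58401291e+00, -3.78018526e-02]), 'qvel': array([ 0.00134253, -0.00061716, -0.00376377, -0.00024082,  0.00064512,
        0.00056747]), 'tau': array([ 2.52316720e-03, -7.33666492e+01, -6.33788252e+01,  1.41183391e-04,
        5.30080069e-03,  8.05023274e-05]), 'ee_pos': array([ 0.24075446, -0.63043194,  0.23063527]), 'eef_rot': array([-3.08844880e+00, -5.69645217e-01,  1.86449353e-04]), 'force': array([ 0.10510905,  0.38759026, -0.11429222]), 'torque': array([-0.04967474, -0.00286412, -0.00561864]), 'grip_force': 0.0, 'opening': 1.001905791961118}
```

View pics/top1.png

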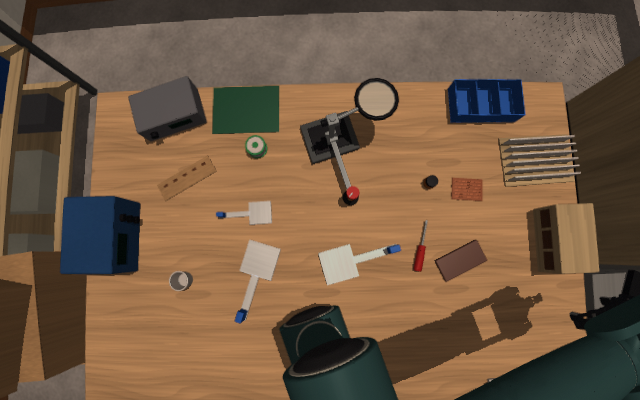

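View pics/side1.png

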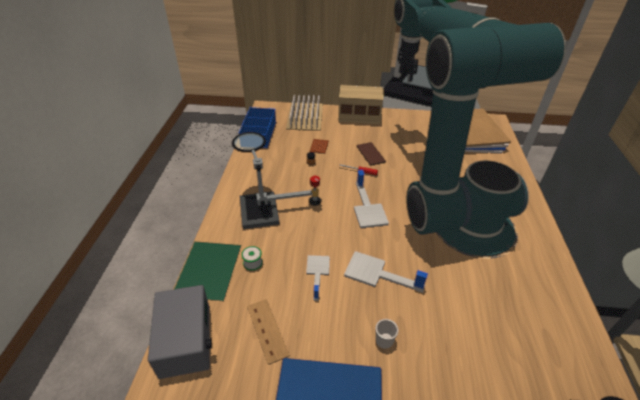

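The top view shows three shoes, any of which could be taken for the right one:
- Shoe A: plate (260,213), handle (221,215). It looks smallest.
- Shoe B: plate (260,260), handle (241,316).
- Shoe C: plate (339,264), handle (393,248).

The red knob is at (351,195), and the red screwdriver at (419,258) could be confused with it. The stand's arm runs from the knob up to (333,135). Next I'll measure these and check the choice in a close crop.

```bash
cat > m.py <<'E'
from h import *
import pickle
s=pickle.load(open("top1.pkl","rb"));P=cloud(s)
print("bench z",np.median(P[300:330,120:200,2]))
hsv=cv2.cvtColor(s["pixels"],cv2.COLOR_RGB2HSV)
def comp(m,seed):
    n,l,st,c=cv2.connectedComponentsWithStats(m.astype(np.uint8)); i=l[seed[1]-3:seed[1]+4,seed[0]-3:seed[0]+4]; i=np.bincount(i[i>0]).argmax(); return l==i
Z=P[...,2]
white=(hsv[...,1]<60)&(hsv[...,2]>110)
blue=(hsv[...,0]>100)&(hsv[...,0]<130)&(hsv[...,1]>130)&(hsv[...,2]>60)
for n,a,b in(("A",(260,213),(221,215)),("B",(260,260),(241,316)),("C",(339,264),(393,248))):
    m=comp(white,a); mm=cv2.erode(cv2.dilate(cv2.erode(m.astype(np.uint8),np.ones((9,9))),np.ones((9,9))),np.ones((1,1)))>0
    u,v=np.nonzero(mm)[::-1]
    r=cv2.minAreaRect(P[mm][:,:2].astype(np.float32)); 
    h=comp(blue,b); top=h&(Z>0.035)
    ph=np.median(P[top][:,:2],0) if top.any() else None
    print(n,"plate rect",np.round(r[0],4),np.round(r[1],4),round(r[2],1),"z",np.median(Z[mm]).round(4),"handle",ph,top.sum(),"zmax",Z[h].max().round(4),"dist",np.hypot(*(ph-r[0])).round(4))
red=((hsv[...,0]<8)|(hsv[...,0]>172))&(hsv[...,1]>150)&(hsv[...,2]>80)
k=comp(red,(352,192))
zk=Z[k]; t=k&(Z>zk.max()-0.006)
(cx,cy),rad=cv2.minEnclosingCircle(P[t][:,:2].astype(np.float32))
print("knob top",cx,cy,rad,np.median(Z[t]),t.sum(), "median",np.median(P[t],0))
s2=pickle.load(open("side1.pkl","rb"));P2=cloud(s2);h2=cv2.cvtColor(s2["pixels"],cv2.COLOR_RGB2HSV)
red2=((h2[...,0]<8)|(h2[...,0]>172))&(h2[...,1]>150)&(h2[...,2]>60)
k2=comp(red2,(315,181)); t2=k2&(P2[...,2]>P2[k2][:,2].max()-0.006)
print("side knob top",np.median(P2[t2],0),cv2.minEnclosingCircle(P2[t2][:,:2].astype(np.float32)),P2[k2][:,2].min())
# arm
xy=P[...,:2]; band=(Z>0.05)&(Z<0.075)&(np.hypot(P[...,0]-cx,P[...,1]-cy)<0.17)&(np.hypot(P[...,0]-cx,P[...,1]-cy)>0.03)
q=P[band][:,:2]; print("arm",len(q),cv2.fitLine(q.astype(np.float32),cv2.DIST_HUBER,0,.01,.01).ravel(),q.mean(0))
for n,a in(("spool",(256,146)),("pot",(180,281)),("flux",(431,182))): print(n,np.round(P[a[1],a[0]],3))
c=s["pixels"][140:330,190:420]; cv2.imwrite("pics/crop1.png",cv2.cvtColor(cv2.resize(c,None,fx=3,fy=3,interpolation=cv2.INTER_CUBIC),cv2.COLOR_RGB2BGR))
E
python3 m.py
```

```text
bench z 0.0006076743127429951
A plate rect [0.4948 0.1425] [0.2728 0.0827] 69.8 z 0.0082 handle [0.52092974 0.34632762] 23 zmax 0.0527 dist 0.2055
B plate rect [0.3707 0.16  ] [0.2509 0.1082] 82.9 z 0.0118 handle [0.21936947 0.28268834] 69 zmax 0.078 dist 0.1948
C plate rect [ 0.3633 -0.0112] [0.1037 0.1077] 9.9 z 0.0117 handle [ 0.40477999 -0.17281513] 65 zmax 0.0734 dist 0.1668
knob top 0.40890419483184814 0.028799094259738922 9.999999747378752e-05 1.1894711872353925 2 median [0.40890419 0.02879909 1.18947119]
side knob top [ 0.57003159 -0.04942778  0.12408208] ((0.5678023099899292, -0.04889591038227081), 0.017701148986816406) -0.004666331149213613
arm 5 [ 0.54436773  0.8388467   0.55497646 -0.04572006] [ 0.55497646 -0.04572006]
spool [0.73  0.236 0.048]
pot [0.318 0.483 0.005]
flux [ 0.605 -0.3    0.044]
```

View pics/crop1.png

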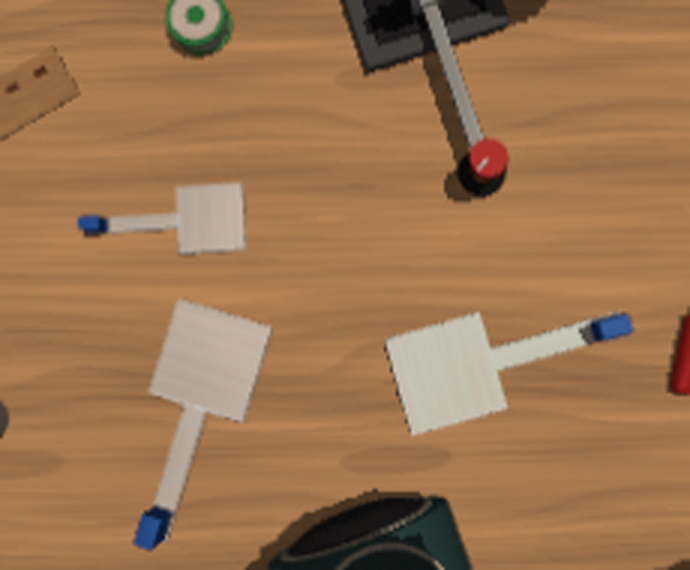

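The crop shows shoe A (crop (211,217), i.e. image (260,213)) is clearly the smallest. Its handle is 48 mm high and its plate 8 mm, as listed. The other two are 12 mm thick and larger. Some pixels have no depth reading and spoiled the fits, so I'll use rays at known heights instead.

```bash
cat > m2.py <<'E'
from h import *
import pickle
def ray(s,uv,z):
    p=cv2.undistortPoints(np.array(uv,float).reshape(-1,1,2),K(s),np.array(s["D"],float)).reshape(-1,2)
    R=np.array(s["R"]);c=-R.T@s["t"]; d=np.c_[p,np.ones(len(p))]@R
    return c+d*((z-c[2])/d[:,2])[:,None]
if __name__=="__main__":
    def comp(m,seed):
        n,l,st,c=cv2.connectedComponentsWithStats(m.astype(np.uint8)); i=l[seed[1]-3:seed[1]+4,seed[0]-3:seed[0]+4]; i=np.bincount(i[i>0]).argmax(); return l==i
    for name in("top","side"):
        s=pickle.load(open(name+"1.pkl","rb"));P=cloud(s);Z=P[...,2].copy();Z[s["range_z"]==0]=-1
        hsv=cv2.cvtColor(s["pixels"],cv2.COLOR_RGB2HSV)
        a,b,kn=((260,213),(221,215),(352,192)) if name=="top" else ((318,265),(317,291),(315,181))
        white=(hsv[...,1]<75)&(hsv[...,2]>100)
        m=comp(white,a).astype(np.uint8); k=np.ones((11,11) if name=="top" else (7,7))
        m=cv2.morphologyEx(m,cv2.MORPH_OPEN,k)>0
        v,u=np.nonzero(m); q=ray(s,np.c_[u,v],.008)[:,:2]; r=cv2.minAreaRect(q.astype(np.float32))
        blue=(hsv[...,0]>100)&(hsv[...,0]<130)&(hsv[...,1]>130)&(hsv[...,2]>50)
        h=comp(blue,b); t=h&(Z>.042)&(Z<.06)
        ph=np.median(P[t][:,:2],0); c=q.mean(0)
        print(name,"plate mean",c.round(4),"rect",np.round(r[0],4),np.round(r[1],4),round(r[2],1),"handle",ph.round(4),t.sum(),"dist",np.hypot(*(ph-c)).round(4),"yaw",np.arctan2(*(c-ph)[::-1]).round(4))
        red=((hsv[...,0]<8)|(hsv[...,0]>172))&(hsv[...,1]>140)&(hsv[...,2]>60)
        k=comp(red,kn); zz=Z[k]; zz=zz[(zz>.08)&(zz<.14)]; zt=np.percentile(zz,90); t=k&(abs(Z-zt)<.006)
        v,u=np.nonzero(t); 
        print("knob top z",zt.round(4),P[t].mean(0).round(4),cv2.minEnclosingCircle(ray(s,np.c_[u,v],zt)[:,:2].astype(np.float32)),t.sum())
        kc=P[t].mean(0)[:2]; d=np.hypot(P[...,0]-kc[0],P[...,1]-kc[1])
        band=(Z>.057)&(Z<.075)&(d<.165)&(d>.03); q=P[band][:,:2]
        print("arm",len(q)); 
        if len(q)>4:
            f=cv2.fitLine(q.astype(np.float32),cv2.DIST_HUBER,0,.01,.01).ravel();print(f.round(4),"far",q[np.argmax(d[band])],"perp dist of knob from line",(f[0]*(kc[1]-f[3])-f[1]*(kc[0]-f[2])).round(4),"yaw",np.arctan2(f[1],f[0]))
        # column top: z>0.1 near d=.19
        band=(Z>.1)&(Z<.225)&(d<.215)&(d>.17); print("column",P[band].mean(0).round(4) if band.any() else None,band.sum())
        base=(Z>.02)&(Z<.04)&(d<.31)&(d>.11)&(hsv[...,2]<80); print("base",cv2.minAreaRect(P[base][:,:2].astype(np.float32)),base.sum())
E
python3 m2.py
```

```text
top plate mean [0.5272 0.232 ] rect [0.5272 0.2319] [0.0664 0.067 ] 89.7 handle [0.521  0.3462] 21 dist 0.1144 yaw -1.5166
knob top z 0.1267 [ 0.5666 -0.0523  0.1245] ((0.5656089782714844, -0.051836930215358734), 0.018474774435162544) 109
arm 248
[ 0.9574  0.2886  0.6596 -0.0231] far [ 0.72404836 -0.00511962] perp dist of knob from line -0.0011 yaw 0.292779
column [ 0.7567 -0.0633  0.2101] 434
base ((0.6598202586174011, -0.05845591425895691), (0.4980278015136719, 0.27221983671188354), 50.153785705566406) 1491
side plate mean [0.5291 0.2341] rect [0.5289 0.2348] [0.0675 0.0721] 5.9 handle [0.522  0.3516] 15 dist 0.1177 yaw -1.511
knob top z 0.1254 [ 0.569  -0.048   0.1236] ((0.5681483149528503, -0.0449659526348114), 0.02030825801193714) 58
arm 183
[ 0.9593  0.2825  0.6528 -0.0212] far [0.72321108 0.00579313] perp dist of knob from line -0.002 yaw 0.28643277
column [ 0.756  -0.0306  0.1925] 275
base ((0.6445806622505188, -0.06962382793426514), (0.45800545811653137, 0.2659115195274353), 50.45608901977539) 863
```

Request:
{"op": "drive_tool", "data": {
  "rows": [
    [0.29,-0.388,0,0,0,0,-1],
    [0.29,-0.388,0,0,0,0,-1],
    [0.29,-0.388,0,0,0,0,-1],
    [0.29,-0.388,0,0,0,0,-1],
    [0.29,-0.388,0,0,0,0,-1],
    [0.29,-0.388,0,0,0,0,-1],
    [0.29,-0.388,0,0,0,0,-1],
    [0.29,-0.388,0,0,0,0,-1]
  ]
}}

```text
time: 0.77
ee_pos: [0.3203, -0.3493, 0.231]
eef_rot: [-3.089, -0.569, 0.0]
force: [0.2, -0.3, 0.3]
opening: 0.999
grip_force: 0.0
```

Request:
{"op": "drive_tool", "data": {
  "rows": [
    [0.29,-0.388,0,0,0,0,-1],
    [0.29,-0.388,0,0,0,0,-1],
    [0.29,-0.388,0,0,0,0,-1],
    [0.29,-0.388,0,0,0,0,-1],
    [0.29,-0.388,0,0,0,0,-1],
    [0.29,-0.388,0,0,0,0,-1],
    [0.29,-0.388,0,0,0,0,-1],
    [0.29,-0.388,0,0,0,0,-1]
  ]
}}

```text
time: 1.43
ee_pos: [0.3997, -0.0697, 0.2313]
eef_rot: [3.089, 0.57, 0.001]
force: [1.3, -0.5, 1.3]
opening: 0.999
grip_force: 0.0
```

Request:
{"op": "drive_tool", "data": {
  "rows": [
    [0.29,-0.388,0,0,0,0,-1],
    [0.29,-0.388,0,0,0,0,-1],
    [0.29,-0.388,0,0,0,0,-1],
    [0.29,-0.388,0,0,0,0,-1],
    [0.29,-0.388,0,0,0,0,-1],
    [0.29,-0.388,0,0,0,0,-1],
    [0,0,0,0,0,-0.15,-1],
    [0,0,0,0,0,-0.15,-1]
  ]
}}

```text
time: 2.1
ee_pos: [0.4593, 0.14, 0.2306]
eef_rot: [-2.997, -0.94, 0.002]
force: [-0.7, 0.3, 0.3]
opening: 0.998
grip_force: 0.0
```

Request:
{"op": "drive_tool", "data": {
  "rows": [
    [0,0,0,0,0,-0.145,-1],
    [0,0,0,0,0,-0.145,-1],
    [0,0,0,0,0,-0.145,-1],
    [0,0,0,0,0,-0.145,-1],
    [0,0,0,0,0,-0.145,-1],
    [0,0,0,0,0,-0.145,-1],
    [0,0,0,0,0,-0.145,-1],
    [0,0,0,0,0,-0.145,-1]
  ]
}}

```text
time: 2.77
ee_pos: [0.4593, 0.1381, 0.231]
eef_rot: [-2.28, -2.161, 0.001]
force: [-0.4, 0.2, -1.1]
opening: 1.0
grip_force: 0.0
```

```bash
cat >> h.py <<'E'
from scipy.spatial.transform import Rotation as Rn
def go(x,y,z,yaw):
    "prints total scaled shift/turn in the current tool frame; yaw = heading of tool x, tool down"
    o=env.get_obs(); R=Rn.from_rotvec(o["eef_rot"])
    T=Rn.from_matrix(np.array([[np.cos(yaw),np.sin(yaw),0],[np.sin(yaw),-np.cos(yaw),0],[0,0,-1]]))
    r=R.inv()
    print("shift",(r.apply(np.array([x,y,z])-o["ee_pos"])/.075).round(3),"turn",((r*T).as_rotvec(degrees=True)/45).round(3),"q",o["qpos"].round(2),"F",o["force"].round(1),"T",o["torque"].round(3),"t",round(o["time"],2),"yaw",np.arctan2(*R.as_matrix()[:2,0][::-1]).round(3))
E
python3 -c "
from h import *
go(.5215,.30,.18,1.628)"
```

```text
shift [2.2   0.713 0.679] turn [-0.001  0.    -0.141] q [ 0.24 -0.32  1.84 -0.    1.62  0.29] F [-0.4  0.2 -1.1] T [0.051 0.027 0.028] t 2.77 yaw 1.517
```

Request:
{"op": "drive_tool", "data": {
  "rows": [
    [0.366,0.119,0.113,0,0,0,-1],
    [0.366,0.119,0.113,0,0,0,-1],
    [0.366,0.119,0.113,0,0,0,-1],
    [0.366,0.119,0.113,0,0,0,-1],
    [0.366,0.119,0.113,0,0,0,-1],
    [0.366,0.119,0.113,0,0,0,-1],
    [0,0,0,0,0,-0.141,-1],
    [0,0,0,0,0,0,-1]
  ]
}}

```text
time: 3.43
ee_pos: [0.5224, 0.3004, 0.1789]
eef_rot: [-2.155, -2.285, 0.004]
force: [-0.3, -1.1, -0.3]
opening: 0.998
grip_force: 0.0
```

```bash
cat > w.py <<'E'
from m2 import *
import sys
s=snapshot("wrist"); save(s,sys.argv[1]); P=cloud(s); Z=P[...,2].copy(); Z[s["range_z"]==0]=-1
hsv=cv2.cvtColor(s["pixels"],cv2.COLOR_RGB2HSV)
blue=(hsv[...,0]>100)&(hsv[...,0]<130)&(hsv[...,1]>130)&(hsv[...,2]>50)
t=blue&(abs(Z-.048)<.006); n,l,st,c=cv2.connectedComponentsWithStats(t.astype(np.uint8))
for i in range(1,n):
    if st[i,4]>100:
        v,u=np.nonzero(l==i); q=ray(s,np.c_[u,v],.048)[:,:2].astype(np.float32); print("handle",cv2.minAreaRect(q),q.mean(0),st[i,4],c[i])
t=(abs(Z-.008)<.0035)&(hsv[...,1]<80)&(hsv[...,2]>90); m=cv2.morphologyEx(t.astype(np.uint8),cv2.MORPH_OPEN,np.ones((25,25)))
n,l,st,c=cv2.connectedComponentsWithStats(m)
for i in range(1,n):
    if st[i,4]>800:
        v,u=np.nonzero(l==i); q=ray(s,np.c_[u,v],.008)[:,:2].astype(np.float32); print("plate",cv2.minAreaRect(q),q.mean(0),st[i,4],c[i])
print(np.bincount(((Z[(Z>-.02)&(Z<.06)]+.02)/.004).astype(int)))
E
python3 w.py w1.png
```

```text
handle ((0.5225561261177063, 0.3494828939437866), (0.011528203263878822, 0.021028129383921623), 3.3188302516937256) [0.5225324 0.3497375] 390 [321.01538462 125.77435897]
handle ((0.23361198604106903, 0.2819240987300873), (0.02266252599656582, 0.012542890384793282), 76.18876647949219) [0.23383969 0.28340578] 197 [  5.87309645 184.72081218]
plate ((0.5414149761199951, 0.2375497817993164), (0.042321790009737015, 0.042066942900419235), 3.279642105102539) [0.54283816 0.23634008] 1402 [333.61340942 232.89087019]
[     0      0      0      3 156258  30753  10023  11964    680    260
    267    307    775    228    106    842   2703    103     65      7]
```

View pics/w1.png

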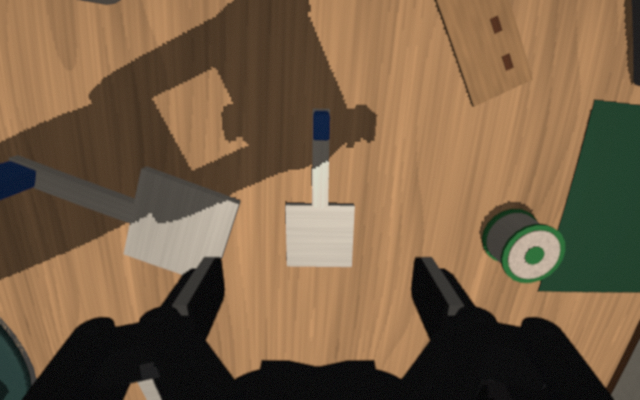

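The wrist view shows the handle at (321,125) and the small plate at (320,235). That puts the handle at (0.5225, 0.3495) with the shoe's yaw at -1.513, which agrees with the top and side views.

```bash
python3 -c "
from h import *
go(.5225,.3495,.013,1.629)"
```

```text
shift [0.665 0.038 2.222] turn [-0.002  0.001 -0.009] q [ 0.48 -0.02  1.67 -0.    1.5   0.43] F [ 0.3 -0.6 -0. ] T [ 0.045  0.04  -0.004] t 3.48 yaw 1.622
```

Request:
{"op": "drive_tool", "data": {
  "rows": [
    [0.332,0.019,0,0,0,-0.009,-1],
    [0.333,0.019,0,0,0,0,-1],
    [0,0,0.4,0,0,0,-1],
    [0,0,0.4,0,0,0,-1],
    [0,0,0.4,0,0,0,-1],
    [0,0,0.4,0,0,0,-1],
    [0,0,0.4,0,0,0,-1],
    [0,0,0.222,0,0,0,-1]
  ]
}}

```text
time: 4.15
ee_pos: [0.5217, 0.3479, 0.0109]
eef_rot: [-2.16, -2.28, 0.004]
force: [-0.1, -0.6, -0.1]
opening: 0.999
grip_force: 0.0
```

Request:
{"op": "drive_tool", "data": {
  "rows": [
    [0,0,0,0,0,0,1],
    [0,0,0,0,0,0,1],
    [0,0,0,0,0,0,1],
    [0,0,0,0,0,0,1],
    [0,0,0,0,0,0,1],
    [0,0,0,0,0,0,1],
    [0,0,0,0,0,0,1],
    [0,0,0,0,0,0,1]
  ],
  "grip_force": 40
}}

```text
time: 4.82
ee_pos: [0.5232, 0.3497, 0.0151]
eef_rot: [2.155, 2.285, 0.002]
force: [-1.3, -1.7, 7.2]
opening: 0.158
grip_force: 39.6
```

```bash
python3 -c "
from h import *
go(.5225,.3495,.013,1.629)"
```

```text
shift [-0.002 -0.01   0.029] turn [ 0.002 -0.001  0.   ] q [ 0.55  0.16  1.76 -0.    1.22  0.49] F [-1.3 -1.7  7.2] T [-0.229  0.262  0.013] t 4.82 yaw 1.629
```

Request:
{"op": "drive_tool", "data": {
  "rows": [
    [0,0,-0.026,0,0,0,1],
    [-0.12,0.009,0,0,0,0,1],
    [-0.24,0.018,0,0,0,0,1],
    [-0.24,0.018,0,0,0,0,1],
    [-0.24,0.018,0,0,0,0,1],
    [-0.24,0.018,0,0,0,0,1],
    [-0.24,0.018,0,0,0,0,1],
    [-0.24,0.018,0,0,0,0,1]
  ]
}}

```text
time: 5.48
ee_pos: [0.5382, 0.2316, 0.0156]
eef_rot: [-2.156, -2.285, 0.001]
force: [0.9, -0.4, -1.6]
opening: 0.158
grip_force: 38.9
```

```bash
python3 -c "
from h import *
import pickle
go(.567-.118*.058,-.0495+.118*.998,.0145,1.629)
for n in('side','top'):
  s=snapshot(n); pickle.dump(s,open(n+'2.pkl','wb')); save(s,n+'2.png')
a=cv2.imread('pics/side2.png')[130:300,210:410]; b=cv2.imread('pics/top2.png')[150:250,220:400]
cv2.imwrite('pics/c2.png',np.vstack([cv2.resize(a,(600,380),interpolation=2)[:330],cv2.resize(b,(600,270),interpolation=2)]))"
```

```text
shift [-2.191  0.165  0.015] turn [-0.  0.  0.] q [ 0.36  0.07  1.86 -0.    1.22  0.3 ] F [ 0.9 -0.4 -1.6] T [ 0.199 -0.003  0.019] t 5.48 yaw 1.629
```

View pics/c2.png

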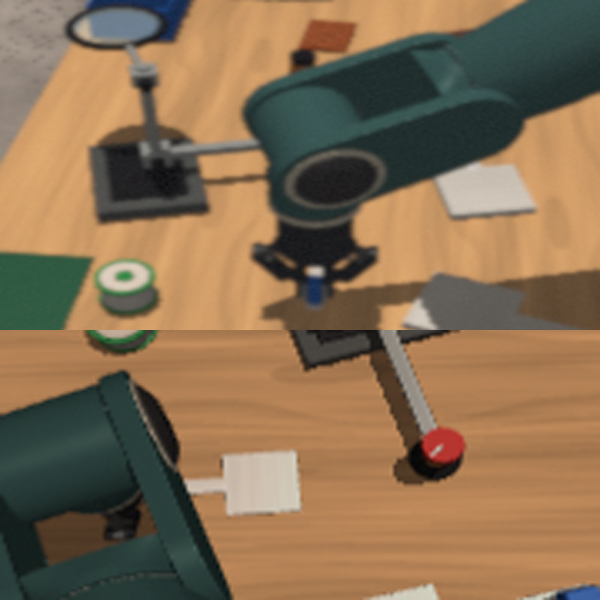

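The side crop shows the gripper holding the blue post at (315,290). The top crop shows the plate at (262,482) following, still short of the sole at (436,455).

Request:
{"op": "drive_tool", "data": {
  "rows": [
    [-0.183,0.014,0,0,0,0,1],
    [-0.183,0.014,0,0,0,0,1],
    [-0.183,0.014,0,0,0,0,1],
    [-0.183,0.014,0,0,0,0,1],
    [-0.183,0.014,0,0,0,0,1],
    [-0.183,0.014,0,0,0,0,1],
    [-0.183,0.014,0,0,0,0,1],
    [0,0,0,0,0,0,1]
  ]
}}

```text
time: 6.25
ee_pos: [0.5517, 0.1351, 0.0158]
eef_rot: [2.157, 2.284, -0.0]
force: [0.1, 0.9, -2.5]
opening: 0.155
grip_force: 39.0
```

Request:
{"op": "drive_tool", "data": {
  "rows": [
    [-0.183,0.014,0,0,0,0,1],
    [-0.183,0.014,0,0,0,0,1],
    [-0.183,0.014,0,0,0,0,1],
    [-0.183,0.013,0,0,0,0,1],
    [-0.183,0.013,0,0,0,0,1],
    [0,0,0,0,0,0,1],
    [0,0,0,0,0,0,1]
  ]
}}

```text
time: 6.83
ee_pos: [0.5605, 0.0684, 0.0157]
eef_rot: [-2.157, -2.284, 0.0]
force: [-0.5, 0.4, -2.1]
opening: 0.155
grip_force: 39.0
```

```bash
python3 -c "
from h import *
import pickle
go(.567-.118*.058,-.0495+.118*.998,.0145,1.629)
s=snapshot('top'); pickle.dump(s,open('top3.pkl','wb')); save(s,'top3.png')
cv2.imwrite('pics/c3.png',cv2.resize(cv2.imread('pics/top3.png')[150:240,280:400],(800,600),interpolation=cv2.INTER_CUBIC))"
```

```text
shift [-0.001 -0.005  0.017] turn [-0.    -0.    -0.001] q [0.08 0.02 1.9  0.   1.22 0.02] F [-0.5  0.4 -2.1] T [0.214 0.001 0.024] t 6.83 yaw 1.628
```

View pics/c3.png

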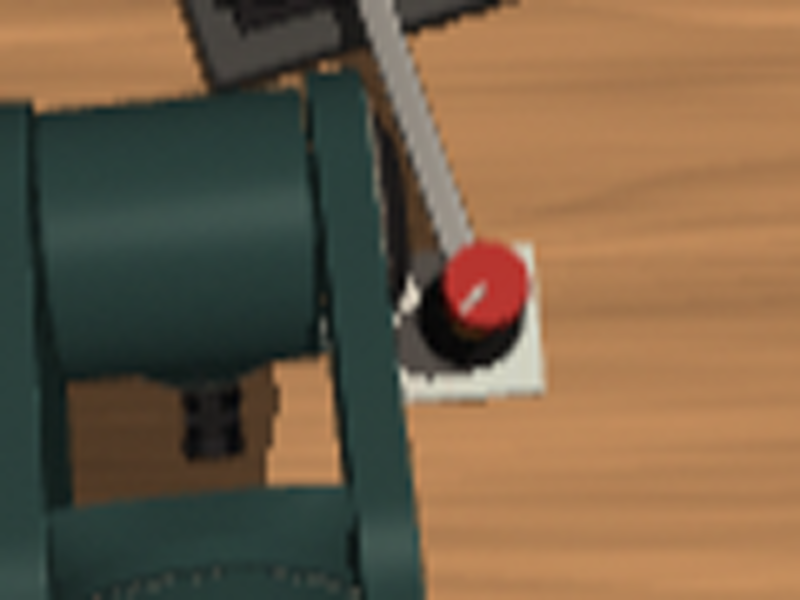

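The crop shows the plate under the sole: right edge x≈530–545, lower edge y≈390–400, black sole about (472,316). The plate looks 2–3 mm short of centred, so I'll measure that more finely.

Run:
```python
from m2 import *
from scipy.optimize import least_squares
s=pickle.load(open("top3.pkl","rb"));P=cloud(s)
hsv=cv2.cvtColor(s["pixels"],cv2.COLOR_RGB2HSV);V=hsv[...,2].astype(int);S=hsv[...,1]
u0=lambda x:280+x*.15; v0=lambda y:150+y*.15
# knob circle, several tops
red=((hsv[...,0]<8)|(hsv[...,0]>172))&(S>140)&(V>60); red[:, :335]=0; red[:,370:]=0; red[:180]=0; red[205:]=0
v,u=np.nonzero(red); print("red z",np.percentile(P[v,u,2],[10,50,90]).round(4))
# subpixel edges along rows/cols
g=V.astype(float)
def edge(line,pos,sign):
    d=np.diff(line)*sign; i=d.argmax(); a=d[max(i-1,0):i+2]; return pos[0]+i+.5+(a@np.arange(-1,2))/a.sum() if (a>0).all() else pos[0]+i+.5
# right edge: white->wood (S up)
Sf=S.astype(float)
R=[(edge(Sf[r,356:366],(356,),1),r) for r in range(190,207)]
B=[(c,edge(Sf[203:214,c],(203,),1)) for c in range(343,360)]
r=ray(s,R,.008)[:,:2]; b=ray(s,B,.008)[:,:2]
def fit(p):
    f=cv2.fitLine(p.astype(np.float32),cv2.DIST_HUBER,0,.01,.01).ravel(); d=f[:2]; res=abs((p-f[2:])@np.array([-d[1],d[0]])); return f,res.mean()
fr,er=fit(r); fb,eb=fit(b); print("edges",fr.round(4),er.round(4),fb.round(4),eb.round(4))
ax=np.array([.058,-.998]); ay=np.array([.998,.058])
print("plate centre from edges: along x",(r@ax).mean().round(4)-.035,"along y",(b@ay).mean().round(4)+.035)
# sole: dark pixels
dk=(V<38); dk[:190]=0;dk[212:]=0;dk[:,:340]=0;dk[:,362:]=0
n,l,st,c=cv2.connectedComponentsWithStats(dk.astype(np.uint8));i=st[1:,4].argmax()+1;print(st[i]); dk=l==i
ct=max(cv2.findContours(dk.astype(np.uint8),0,1)[0],key=len).reshape(-1,2).astype(float)
for z in(.012,.016,.02):
    q=ray(s,ct,z)[:,:2]
    lo=q[(q@ay)<(q@ay).min()+.022]  # near-robot half outline, low heights
    f=least_squares(lambda p:np.hypot(*(lo-p[:2]).T)-.0245,[.567,-.05],loss="soft_l1",f_scale=.001)
    print("sole",z,f.x.round(4),"ax",(f.x@ax).round(4),"ay",(f.x@ay).round(4),"rms",np.sqrt((f.fun**2).mean()).round(4),len(lo))
kp=np.median(P[v,u],0); print("knob",kp)
z=.1255; q=ray(s,np.c_[u,v],z)[:,:2]; top=P[v,u,2]>.115; print("knob c",q[top].mean(0),(q[top].max(0)+q[top].min(0))/2,"ax",q[top].mean(0)@ax,"ay",q[top].mean(0)@ay,top.sum())
```

```text
red z [0.1182 0.1241 0.1269]
edges [ 0.9996  0.0281  0.5689 -0.0855] 0.0006 [ 0.0426 -0.9991  0.5302 -0.051 ] 0.0004
plate centre from edges: along x 0.0833 along y 0.561
[343 192  15  13  79]
sole 0.012 [ 0.5734 -0.0515] ax 0.0847 ay 0.5693 rms 0.0048 30
sole 0.016 [ 0.573  -0.0512] ax 0.0844 ay 0.5689 rms 0.0048 30
sole 0.02 [ 0.5726 -0.051 ] ax 0.0841 ay 0.5685 rms 0.0048 30
knob [ 0.56772137 -0.05315155  0.12411978]
knob c [ 0.56567876 -0.05187772] [ 0.56472863 -0.05065005] ax 0.08458333400945743 ay 0.561538493111569 120
```

Using knob and plate from the same camera, the plate is about 1.5 mm short along its slide and 0.8 mm off sideways. I'll nudge it, release and lift.

Request:
{"op": "drive_tool", "data": {
  "rows": [
    [-0.01,0.005,0,0,0,0,1],
    [-0.01,0.006,0,0,0,0,1],
    [0,0,0,0,0,0,1],
    [0,0,0,0,0,0,-1],
    [0,0,0,0,0,0,-1],
    [0,0,0,0,0,0,-1],
    [0,0,0,0,0,0,-1],
    [0,0,0,0,0,0,-1]
  ]
}}

```text
time: 7.55
ee_pos: [0.5614, 0.068, 0.0159]
eef_rot: [2.155, 2.285, 0.0]
force: [0.2, 0.5, -0.3]
opening: 0.859
grip_force: 0.0
```

Request:
{"op": "drive_tool", "data": {
  "rows": [
    [0,0,-0.2,0,0,0,-1],
    [0,0,-0.4,0,0,0,-1],
    [0,0,-0.4,0,0,0,-1],
    [0,0,-0.4,0,0,0,-1],
    [0,0,-0.4,0,0,0,-1],
    [0,0,-0.4,0,0,0,-1],
    [0,0,-0.4,0,0,0,-1],
    [0,0,0,0,0,0,-1]
  ]
}}

```text
time: 8.22
ee_pos: [0.5629, 0.0681, 0.2174]
eef_rot: [2.152, 2.282, 0.009]
force: [1.3, 0.2, 0.5]
opening: 0.999
grip_force: 0.0
```

```bash
python3 -c "
from h import *
go(.567,-.051,.21,1.628)"; python3 w.py w2.png
```

```text
shift [-1.588 -0.039  0.099] turn [ 0.01  -0.     0.002] q [ 0.08 -0.12  1.7   0.    1.55  0.02] F [1.3 0.2 0.5] T [-0.006 -0.064 -0.003] t 8.22 yaw 1.629
handle ((0.5616855025291443, 0.06914199143648148), (0.01076402235776186, 0.020984290167689323), 3.161000967025757) [0.56166834 0.06902079] 250 [314.472 171.688]
[     0      0      0      3 145212  24830   2722  12134    718    450
   5459   1184   4943     76     19    432   1640     90    204    426]
```

Request:
{"op": "drive_tool", "data": {
  "rows": [
    [0,0,0,0,0,-0.149,-1],
    [0,0,0,0,0,-0.149,-1],
    [0,0,0,0,0,-0.149,-1],
    [0,0,0,0,0,-0.149,-1],
    [0,0,0,0,0,-0.149,-1],
    [0,0,0,0,0,-0.149,-1],
    [0,0,0,0,0,-0.149,-1],
    [0,0,0,0,0,-0.149,-1]
  ]
}}

```text
time: 8.93
ee_pos: [0.561, 0.068, 0.2095]
eef_rot: [-0.883, -3.013, 0.001]
force: [0.2, -0.1, -0.3]
opening: 1.003
grip_force: 0.0
```

Request:
{"op": "drive_tool", "data": {
  "rows": [
    [0,0,0,0,0,-0.149,-1],
    [0,0,0,0,0,-0.149,-1],
    [0,0,0,0,0,-0.149,-1],
    [0,0,0,0,0,-0.149,-1],
    [0,0,0,0,0,-0.149,-1],
    [0,0,0,0,0,-0.149,-1],
    [0,0,0,0,0,-0.149,-1],
    [0,0,0,0,0,-0.149,-1]
  ]
}}

```text
time: 9.6
ee_pos: [0.561, 0.0679, 0.2095]
eef_rot: [0.571, -3.088, -0.0]
force: [0.3, -0.5, -0.1]
opening: 0.998
grip_force: 0.0
```

Request:
{"op": "drive_tool", "data": {
  "rows": [
    [0,0,0,0,0,-0.149,-1],
    [0,0,0,0,0,-0.149,-1],
    [0,0,0,0,0,-0.149,-1],
    [0,0,0,0,0,-0.149,-1],
    [0,0,0,0,0,-0.149,-1],
    [0,0,0,0,0,-0.149,-1],
    [0,0,0,0,0,-0.149,-1],
    [0,0,0,0,0,0,-1]
  ]
}}

```text
time: 10.27
ee_pos: [0.561, 0.0679, 0.2096]
eef_rot: [1.754, -2.605, -0.001]
force: [0.1, 0.1, 0.3]
opening: 1.0
grip_force: 0.0
```

```bash
cat > k.py <<'E'
from m2 import *
import sys
go=__import__("h").go
s=snapshot("wrist"); save(s,sys.argv[1]); pickle.dump(s,open("w.pkl","wb")); P=cloud(s); Z=P[...,2].copy(); Z[s["range_z"]==0]=-1
hsv=cv2.cvtColor(s["pixels"],cv2.COLOR_RGB2HSV)
red=((hsv[...,0]<8)|(hsv[...,0]>172))&(hsv[...,1]>140)&(hsv[...,2]>50)&(Z>.09)&(Z<.14)
if red.sum()>50:
    zt=np.percentile(Z[red],80); t=red&(abs(Z-zt)<.003); v,u=np.nonzero(t); q=ray(s,np.c_[u,v],zt)[:,:2]
    print("knob",zt.round(4),q.mean(0).round(4),cv2.minEnclosingCircle(q.astype(np.float32)),np.c_[u,v].mean(0).round(0),t.sum())
E
python3 -c "
from h import *
go(.567,0,.217,-1.95)"; python3 k.py w3.png
```

```text
shift [ 0.809 -0.414 -0.099] turn [ 0.002 -0.001 -0.008] q [ 0.08 -0.12  1.71 -0.    1.55 -2.68] F [0.1 0.1 0.3] T [-0.006 -0.041 -0.039] t 10.27 yaw -1.956
knob 0.1243 [ 0.5681 -0.0529] ((0.5677752494812012, -0.05197908356785774), 0.018665064126253128) [236.  40.] 2488
```

Request:
{"op": "drive_tool", "data": {
  "rows": [
    [0.27,-0.14,0,0,0,0,-1],
    [0.27,-0.14,0,0,0,0,-1],
    [0.27,-0.14,0,0,0,0,-1],
    [0,0,0,0,0,0,-1],
    [0,0,0,0,0,0,-1]
  ]
}}

```text
time: 10.73
ee_pos: [0.5671, -0.001, 0.2102]
eef_rot: [1.739, -2.616, -0.001]
force: [-0.5, 0.6, -0.9]
opening: 0.998
grip_force: 0.0
```

```bash
python3 k.py w4.png && python3 -c "
from h import *
go(.5675,-.0518,.21,-1.95)"
```

```text
knob 0.1243 [ 0.5681 -0.0536] ((0.5678378939628601, -0.053108856081962585), 0.01873999461531639) [287. 135.] 2009
shift [ 0.632 -0.269  0.004] turn [ 0.001  0.    -0.021] q [-0.05 -0.11  1.7   0.    1.55 -2.79] F [-0.6 -0.1 -0.4] T [ 0.009 -0.049  0.041] t 10.78 yaw -1.966
```

View pics/w4.png

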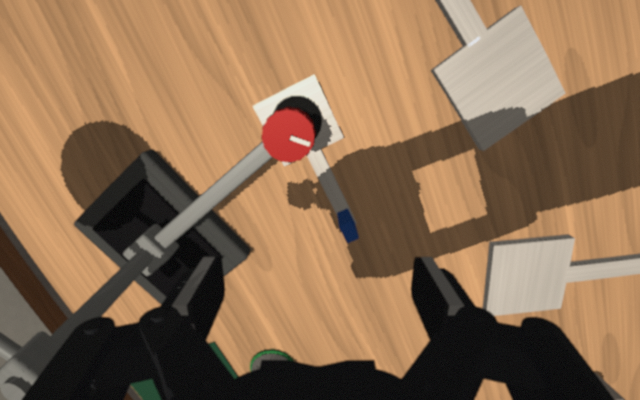

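The plate's corners are at (316,75), (253,107) and (343,133), so its centre is about (298,120). The black sole is centred at about (297,120), so the plate sits centred. Next I'll grasp the knob, seen at (288,135), i.e. (0.5675, -0.052) with its centre near z 0.111.

Request:
{"op": "drive_tool", "data": {
  "rows": [
    [0.318,-0.134,0,0,0,0,-1],
    [0.318,-0.134,0,0,0,0,-1],
    [0,0,0.35,0,0,0,-1],
    [0,0,0.4,0,0,0,-1],
    [0,0,0.4,0,0,0,-1],
    [0,0,0.3,0,0,0,-1],
    [0,0,0.125,0,0,0,-1],
    [0,0,0,0,0,0,-1]
  ]
}}

```text
time: 11.45
ee_pos: [0.5666, -0.0511, 0.0904]
eef_rot: [1.745, -2.609, -0.004]
force: [-1.8, -0.1, 1.1]
opening: 1.004
grip_force: 0.0
```

Request:
{"op": "drive_tool", "data": {
  "rows": [
    [0,0,0,0,0,0,1],
    [0,0,0,0,0,0,1],
    [0,0,0,0,0,0,1],
    [0,0,0,0,0,0,1],
    [0,0,0,0,0,0,1],
    [0,0,0,0,0,0,1]
  ],
  "grip_force": 40
}}

```text
time: 11.95
ee_pos: [0.5682, -0.052, 0.0939]
eef_rot: [-1.746, 2.61, -0.002]
force: [-1.3, -0.8, 5.7]
opening: 0.412
grip_force: 39.4
```

```bash
python3 -c "
from h import *
go(.5675,-.0522,.092,-1.966)"
```

```text
shift [0.006 0.008 0.026] turn [-0.002  0.001  0.004] q [-0.14 -0.04  1.83  0.    1.35 -2.89] F [-1.3 -0.8  5.7] T [ 0.046  0.078 -0.021] t 11.95 yaw -1.963
```

Request:
{"op": "drive_tool", "data": {
  "rows": [
    [0,0,-0.022,0,0,0.05,1],
    [0,0,0.002,0,0,0.1,1],
    [0,0,0.002,0,0,0.15,1],
    [0,0,0.002,0,0,0.15,1],
    [0,0,0.002,0,0,0.15,1],
    [0,0,0.002,0,0,0.15,1],
    [0,0,0.002,0,0,0.15,1],
    [0,0,0.002,0,0,0.15,1]
  ]
}}

```text
time: 12.62
ee_pos: [0.5681, -0.0523, 0.0933]
eef_rot: [-0.545, 3.093, -0.001]
force: [5.9, -3.7, -6.5]
opening: 0.407
grip_force: 42.6
```

```bash
cat > t.py <<'E'
from h import *
o=env.get_obs(); R=Rn.from_rotvec(o["eef_rot"]).as_matrix()
print("t",round(o["time"],2),"F",o["force"].round(1),"T",o["torque"].round(3),"tau6",o["tau"][5].round(3),"q6",o["qpos"][5].round(3),"qv6",o["qvel"][5].round(2),"z",o["ee_pos"].round(4),"yaw",np.arctan2(R[1,0],R[0,0]).round(3),"op",round(o["opening"],3))
E
python3 t.py
```

```text
t 12.62 F [ 5.9 -3.7 -6.5] T [-0.625 -1.069  0.063] tau6 -3.682 q6 -2.056 qv6 1.4 z [ 0.5681 -0.0523  0.0933] yaw -2.793 op 0.407
```

Request:
{"op": "drive_tool", "data": {
  "rows": [
    [0,0,0.002,0,0,0.15,1],
    [0,0,0.002,0,0,0.15,1],
    [0,0,0.002,0,0,0.15,1],
    [0,0,0.002,0,0,0.15,1],
    [0,0,0.002,0,0,0.15,1],
    [0,0,0.002,0,0,0.15,1],
    [0,0,0.002,0,0,0.1,1],
    [0,0,0.002,0,0,0.05,1]
  ]
}}

```text
time: 13.28
ee_pos: [0.5681, -0.0526, 0.0922]
eef_rot: [0.739, 3.052, -0.001]
force: [4.6, -5.5, -5.1]
opening: 0.41
grip_force: 42.8
```

```bash
python3 t.py
```

```text
t 13.28 F [ 4.6 -5.5 -5.1] T [-0.996 -0.847  0.032] tau6 0.19 q6 -1.232 qv6 0.4 z [ 0.5681 -0.0526  0.0922] yaw 2.666 op 0.41
```

Request:
{"op": "drive_tool", "data": {
  "rows": [
    [0,0,0.001,0,0,0.05,1],
    [0,0,0.001,0,0,0.05,1],
    [0,0,0.001,0,0,0.05,1],
    [0,0,0.001,0,0,0.05,1]
  ]
}}

```text
time: 13.62
ee_pos: [0.568, -0.0527, 0.092]
eef_rot: [0.972, 2.986, -0.001]
force: [3.9, -6.2, -3.7]
opening: 0.409
grip_force: 42.8
```

```bash
python3 t.py
```

```text
t 13.62 F [ 3.9 -6.2 -3.7] T [-1.013 -0.708  0.049] tau6 -1.193 q6 -1.078 qv6 0.47 z [ 0.568  -0.0527  0.092 ] yaw 2.512 op 0.409
```

Request:
{"op": "drive_tool", "data": {
  "rows": [
    [-0.014,-0.003,0.008,0,0,0.064,1],
    [-0.014,-0.003,0.008,0,0,0.064,1],
    [0,0,0.001,0,0,0.064,1],
    [0,0,0.001,0,0,0.064,1],
    [0,0,0.001,0,0,0.064,1],
    [0,0,0.001,0,0,0.064,1],
    [0,0,0.001,0,0,0.064,1],
    [0,0,0.001,0,0,0.064,1]
  ]
}}

```text
time: 14.28
ee_pos: [0.5687, -0.0536, 0.091]
eef_rot: [-1.55, -2.732, 0.0]
force: [-7.9, 0.8, 8.6]
opening: 0.41
grip_force: 44.1
```

```bash
python3 t.py
```

```text
t 14.28 F [-7.9  0.8  8.6] T [0.173 1.58  0.026] tau6 -1.554 q6 -0.678 qv6 0.6 z [ 0.5687 -0.0536  0.091 ] yaw 2.11 op 0.41
```

Request:
{"op": "drive_tool", "data": {
  "rows": [
    [0,0,0.001,0,0,0.064,1],
    [0,0,0.001,0,0,0.064,1],
    [0,0,0.001,0,0,0.064,1],
    [0,0,0.001,0,0,0.064,1]
  ]
}}

```text
time: 14.62
ee_pos: [0.5686, -0.0536, 0.0908]
eef_rot: [-1.816, -2.563, 0.001]
force: [-9.6, 1.4, 9.4]
opening: 0.41
grip_force: 44.2
```

```bash
python3 t.py
```

```text
t 14.62 F [-9.6  1.4  9.4] T [0.166 1.694 0.071] tau6 -1.553 q6 -0.476 qv6 0.6 z [ 0.5686 -0.0536  0.0908] yaw 1.909 op 0.41
```

Request:
{"op": "drive_tool", "data": {
  "rows": [
    [0.008,-0.015,-0.014,0,0,0.06,1],
    [0,0,0.001,0,0,0.06,1],
    [0,0,0.001,0,0,0.06,1],
    [0,0,0.001,0,0,0.06,1]
  ]
}}

```text
time: 14.95
ee_pos: [0.5678, -0.0535, 0.0908]
eef_rot: [2.049, 2.381, 0.0]
force: [1.2, 0.8, -2.1]
opening: 0.407
grip_force: 43.3
```

```bash
python3 t.py
```

```text
t 14.95 F [ 1.2  0.8 -2.1] T [-0.011 -0.01   0.095] tau6 -1.447 q6 -0.288 qv6 0.56 z [ 0.5678 -0.0535  0.0908] yaw 1.72 op 0.407
```

Request:
{"op": "drive_tool", "data": {
  "rows": [
    [0,0,0.001,0,0,0.06,1],
    [0,0,0.001,0,0,0.06,1]
  ]
}}

```text
time: 15.12
ee_pos: [0.5678, -0.0535, 0.0907]
eef_rot: [2.159, 2.282, 0.0]
force: [0.2, 0.0, -0.6]
opening: 0.403
grip_force: 43.3
```

```bash
python3 t.py
```

```text
t 15.12 F [ 0.2  0.  -0.6] T [0.014 0.118 0.032] tau6 -1.447 q6 -0.194 qv6 0.56 z [ 0.5678 -0.0535  0.0907] yaw 1.626 op 0.403
```

```bash
cat > st.py <<'E'
from h import *
import sys
T=[]
for i in range(int(sys.argv[1])):
    snapshot("wrist"); o=env.get_obs(); T.append(o["torque"][2])
print("Tz",np.round(T,3),"mean",np.mean(T).round(4),"sd",np.std(T).round(3)); exec(open("t.py").read())
E
python3 st.py 10
```

```text
Tz [-0.129 -0.002 -0.06  -0.06  -0.059 -0.059 -0.015  0.05   0.01   0.003] mean -0.0321 sd 0.048
t 15.62 F [-0.6 -0.3  0.9] T [-0.037  0.156  0.003] tau6 -0.006 q6 -0.197 qv6 0.0 z [ 0.5678 -0.0534  0.0907] yaw 1.629 op 0.412
```

Request:
{"op": "drive_tool", "data": {
  "rows": [
    [0,0,0.001,0,0,0.06,1],
    [0,0,0.001,0,0,0.06,1]
  ]
}}

```text
time: 15.78
ee_pos: [0.5678, -0.0534, 0.0905]
eef_rot: [2.263, 2.179, 0.0]
force: [-1.3, -1.0, 2.7]
opening: 0.41
grip_force: 43.6
```

```bash
python3 st.py 10
```

```text
Tz [-0.096 -0.059 -0.063 -0.021 -0.012 -0.088 -0.072 -0.003 -0.039  0.046] mean -0.0407 sd 0.042
t 16.28 F [-0.6 -0.2  3.9] T [-0.009  0.278  0.046] tau6 -0.001 q6 -0.103 qv6 0.0 z [ 0.5678 -0.0534  0.0904] yaw 1.535 op 0.406
```

Create u.py:
```python
from cell import env
o=env.get_obs(); print("Tz %.3f tau6 %.4f qv6 %.4f q6 %.4f Fz %.1f"%(o["torque"][2],o["tau"][5],o["qvel"][5],o["qpos"][5],o["force"][2]))
open("log.txt","a").write("%.3f %.4f %.4f %.4f %.2f\n"%(o["torque"][2],o["tau"][5],o["qvel"][5],o["qpos"][5],o["time"]))
```

```text
(no output)
```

Request:
{"op": "drive_tool", "data": {
  "rows": [
    [0,0,0.001,0,0,0.064,1],
    [0,0,0.001,0,0,0.064,1]
  ]
}}

```text
time: 16.45
ee_pos: [0.5678, -0.0534, 0.0903]
eef_rot: [2.37, 2.062, 0.0]
force: [-1.5, -0.2, 5.2]
opening: 0.405
grip_force: 43.8
```

```bash
python3 u.py
```

```text
Tz 0.042 tau6 -1.8910 qv6 0.6114 q6 0.0002 Fz 5.2
```

Request:
{"op": "drive_tool", "data": {
  "rows": [
    [0,0,0.001,0,0,0.064,1]
  ]
}}

```text
time: 16.53
ee_pos: [0.5678, -0.0534, 0.0902]
eef_rot: [2.421, 2.001, -0.0]
force: [-2.4, 0.3, 4.6]
opening: 0.409
grip_force: 43.9
```

```bash
python3 u.py
```

```text
Tz 0.068 tau6 -1.5875 qv6 0.6005 q6 0.0508 Fz 4.6
```

Request:
{"op": "drive_tool", "data": {
  "rows": [
    [0,0,0.001,0,0,0.064,1]
  ]
}}

```text
time: 16.62
ee_pos: [0.5677, -0.0534, 0.0902]
eef_rot: [-2.471, -1.94, 0.0]
force: [-2.6, -0.1, 5.7]
opening: 0.41
grip_force: 43.9
```

```bash
python3 u.py
```

```text
Tz 0.038 tau6 -1.5564 qv6 0.5985 q6 0.1011 Fz 5.7
```

Request:
{"op": "drive_tool", "data": {
  "rows": [
    [0,0,0.001,0,0,0.064,1]
  ]
}}

```text
time: 16.7
ee_pos: [0.5677, -0.0534, 0.0901]
eef_rot: [-2.519, -1.877, 0.0]
force: [-2.7, -0.3, 4.8]
opening: 0.407
grip_force: 43.9
```

```bash
python3 u.py
```

```text
Tz 0.027 tau6 -1.5538 qv6 0.5992 q6 0.1514 Fz 4.8
```

Request:
{"op": "drive_tool", "data": {
  "rows": [
    [0,0,0.001,0,0,0.064,1]
  ]
}}

```text
time: 16.78
ee_pos: [0.5677, -0.0534, 0.09]
eef_rot: [-2.565, -1.813, 0.0]
force: [-2.3, -0.8, 5.0]
opening: 0.409
grip_force: 43.9
```

```bash
python3 u.py
```

```text
Tz 0.026 tau6 -1.5537 qv6 0.6002 q6 0.2017 Fz 5.0
```

Request:
{"op": "drive_tool", "data": {
  "rows": [
    [0,0,0.001,0,0,0.064,1],
    [0,0,0.001,0,0,0.064,1]
  ]
}}

```text
time: 16.95
ee_pos: [0.5677, -0.0534, 0.0899]
eef_rot: [-2.653, -1.682, 0.0]
force: [-3.5, 0.6, 6.5]
opening: 0.407
grip_force: 44.0
```

```bash
python3 u.py
```

```text
Tz 0.025 tau6 -1.5537 qv6 0.5987 q6 0.3022 Fz 6.5
```

Request:
{"op": "drive_tool", "data": {
  "rows": [
    [0,0,0.001,0,0,0.064,1],
    [0,0,0.001,0,0,0.064,1]
  ]
}}

```text
time: 17.12
ee_pos: [0.5676, -0.0533, 0.0897]
eef_rot: [-2.734, -1.547, 0.0]
force: [-3.8, 1.1, 6.5]
opening: 0.411
grip_force: 44.0
```

```bash
python3 u.py
```

```text
Tz 0.056 tau6 -1.5539 qv6 0.5979 q6 0.4028 Fz 6.5
```

Request:
{"op": "drive_tool", "data": {
  "rows": [
    [0,0,0.001,0,0,0.064,1],
    [0,0,0.001,0,0,0.064,1]
  ]
}}

```text
time: 17.28
ee_pos: [0.5676, -0.0533, 0.0896]
eef_rot: [-2.808, -1.407, 0.0]
force: [-4.7, 1.0, 6.3]
opening: 0.404
grip_force: 44.0
```

```bash
python3 u.py
```

```text
Tz 0.049 tau6 -1.5546 qv6 0.5988 q6 0.5033 Fz 6.3
```

Request:
{"op": "drive_tool", "data": {
  "rows": [
    [0,0,0.001,0,0,0.064,1],
    [0,0,0.001,0,0,0.064,1]
  ]
}}

```text
time: 17.45
ee_pos: [0.5676, -0.0532, 0.0895]
eef_rot: [-2.875, -1.264, 0.0]
force: [-5.1, 1.9, 6.8]
opening: 0.407
grip_force: 44.1
```

```bash
python3 u.py
```

```text
Tz -0.002 tau6 -1.5541 qv6 0.5980 q6 0.6038 Fz 6.8
```

Request:
{"op": "drive_tool", "data": {
  "rows": [
    [-0.003,-0.008,-0.009,0,0,0.064,1],
    [0,0,0.0008,0,0,0.064,1]
  ]
}}

```text
time: 17.62
ee_pos: [0.5671, -0.0532, 0.0895]
eef_rot: [2.936, 1.118, -0.0]
force: [1.3, 0.7, 0.1]
opening: 0.407
grip_force: 43.2
```

```bash
python3 u.py
```

```text
Tz 0.043 tau6 -1.5437 qv6 0.6002 q6 0.7046 Fz 0.1
```

Request:
{"op": "drive_tool", "data": {
  "rows": [
    [0,0,0.0008,0,0,0.064,1],
    [0,0,0.0008,0,0,0.064,1]
  ]
}}

```text
time: 17.78
ee_pos: [0.5672, -0.0531, 0.0894]
eef_rot: [-2.988, -0.969, 0.0]
force: [0.3, 0.4, 0.0]
opening: 0.407
grip_force: 43.3
```

```bash
python3 u.py
```

```text
Tz 0.037 tau6 -1.5488 qv6 0.5991 q6 0.8051 Fz 0.0
```

Request:
{"op": "drive_tool", "data": {
  "rows": [
    [0,0,0.0008,0,0,0.064,1],
    [0,0,0.0008,0,0,0.064,1]
  ]
}}

```text
time: 17.95
ee_pos: [0.5671, -0.0531, 0.0893]
eef_rot: [-3.033, -0.818, 0.0]
force: [0.0, 0.8, 0.5]
opening: 0.409
grip_force: 43.3
```

```bash
python3 u.py
```

```text
Tz 0.068 tau6 -1.5486 qv6 0.5995 q6 0.9057 Fz 0.5
```

Request:
{"op": "drive_tool", "data": {
  "rows": [
    [0,0,0.0008,0,0,0.064,1],
    [0,0,0.0008,0,0,0.064,1]
  ]
}}

```text
time: 18.12
ee_pos: [0.5671, -0.053, 0.0892]
eef_rot: [-3.07, -0.665, 0.0]
force: [0.7, 1.4, 0.7]
opening: 0.408
grip_force: 43.4
```

```bash
python3 u.py
```

```text
Tz 0.065 tau6 -1.5478 qv6 0.5989 q6 1.0062 Fz 0.7
```

Request:
{"op": "drive_tool", "data": {
  "rows": [
    [0,0,0.0008,0,0,0.064,1],
    [0,0,0.0008,0,0,0.064,1]
  ]
}}

```text
time: 18.28
ee_pos: [0.5671, -0.053, 0.089]
eef_rot: [-3.1, -0.509, 0.0]
force: [-0.5, 1.3, 0.1]
opening: 0.406
grip_force: 43.4
```

```bash
python3 u.py
```

```text
Tz 0.056 tau6 -1.5475 qv6 0.5983 q6 1.1067 Fz 0.1
```

Request:
{"op": "drive_tool", "data": {
  "rows": [
    [0,0,0.0008,0,0,0.064,1],
    [0,0,0.0008,0,0,0.064,1]
  ]
}}

```text
time: 18.45
ee_pos: [0.5671, -0.0529, 0.0889]
eef_rot: [-3.121, -0.353, 0.0]
force: [-0.4, 2.7, 0.0]
opening: 0.406
grip_force: 43.4
```

```bash
python3 u.py
```

```text
Tz 0.048 tau6 -1.5475 qv6 0.5989 q6 1.2072 Fz 0.0
```

Request:
{"op": "drive_tool", "data": {
  "rows": [
    [0,0,0.0008,0,0,0.064,1],
    [0,0,0.0008,0,0,0.064,1]
  ]
}}

```text
time: 18.62
ee_pos: [0.5671, -0.0529, 0.0888]
eef_rot: [-3.135, -0.196, 0.0]
force: [0.4, 1.8, -0.0]
opening: 0.412
grip_force: 43.4
```

```bash
python3 u.py
```

```text
Tz 0.062 tau6 -1.5470 qv6 0.5976 q6 1.3078 Fz -0.0
```

Request:
{"op": "drive_tool", "data": {
  "rows": [
    [0,0,0.0008,0,0,0.064,1],
    [0,0,0.0008,0,0,0.064,1]
  ]
}}

```text
time: 18.78
ee_pos: [0.5671, -0.0528, 0.0887]
eef_rot: [-3.141, -0.038, 0.001]
force: [0.7, 3.7, 0.9]
opening: 0.407
grip_force: 43.4
```

```bash
python3 u.py
```

```text
Tz 0.019 tau6 -1.5464 qv6 0.5988 q6 1.4083 Fz 0.9
```

Request:
{"op": "drive_tool", "data": {
  "rows": [
    [0,0,0.0008,0,0,0.064,1],
    [0,0,0.0008,0,0,0.064,1]
  ]
}}

```text
time: 18.95
ee_pos: [0.5671, -0.0528, 0.0886]
eef_rot: [-3.138, 0.12, 0.0]
force: [0.3, 4.1, -0.1]
opening: 0.405
grip_force: 43.4
```

```bash
python3 u.py
```

```text
Tz 0.079 tau6 -1.5461 qv6 0.5997 q6 1.5088 Fz -0.1
```

Request:
{"op": "drive_tool", "data": {
  "rows": [
    [0,0,0.0008,0,0,0.064,1],
    [0,0,0.0008,0,0,0.064,1]
  ]
}}

```text
time: 19.12
ee_pos: [0.5671, -0.0527, 0.0884]
eef_rot: [-3.128, 0.277, 0.001]
force: [0.3, 3.7, 0.0]
opening: 0.406
grip_force: 43.4
```

```bash
python3 u.py
```

```text
Tz 0.067 tau6 -1.5458 qv6 0.6001 q6 1.6094 Fz 0.0
```

Request:
{"op": "drive_tool", "data": {
  "rows": [
    [0,0,0.0008,0,0,0.064,1],
    [0,0,0.0008,0,0,0.064,1]
  ]
}}

```text
time: 19.28
ee_pos: [0.5671, -0.0527, 0.0883]
eef_rot: [-3.11, 0.434, 0.001]
force: [1.3, 4.1, 0.0]
opening: 0.413
grip_force: 43.4
```

```bash
python3 u.py
```

```text
Tz 0.107 tau6 -1.5454 qv6 0.5989 q6 1.7099 Fz 0.0
```

Request:
{"op": "drive_tool", "data": {
  "rows": [
    [0,0,0.0008,0,0,0.064,1],
    [0,0,0.0008,0,0,0.064,1]
  ]
}}

```text
time: 19.45
ee_pos: [0.5671, -0.0526, 0.0882]
eef_rot: [-3.085, 0.59, 0.001]
force: [0.1, 4.3, 0.6]
opening: 0.408
grip_force: 43.4
```

```bash
python3 u.py
```

```text
Tz 0.144 tau6 -1.5449 qv6 0.6004 q6 1.8105 Fz 0.6
```

Request:
{"op": "drive_tool", "data": {
  "rows": [
    [0,0,0.0008,0,0,0.064,1],
    [0,0,0.0008,0,0,0.064,1]
  ]
}}

```text
time: 19.62
ee_pos: [0.5671, -0.0526, 0.088]
eef_rot: [-3.051, 0.744, 0.001]
force: [0.3, 5.1, -0.0]
opening: 0.411
grip_force: 43.4
```

```bash
python3 u.py
```

```text
Tz 0.063 tau6 -1.5444 qv6 0.6000 q6 1.9109 Fz -0.0
```

Request:
{"op": "drive_tool", "data": {
  "rows": [
    [0,0,0.0004,0,0,0.025,1]
  ]
}}

```text
time: 19.7
ee_pos: [0.5671, -0.0526, 0.088]
eef_rot: [-3.044, 0.774, 0.001]
force: [1.2, 4.2, -0.6]
opening: 0.411
grip_force: 43.3
```

```bash
python3 u.py
```

```text
Tz -0.008 tau6 0.3407 qv6 0.1800 q6 1.9308 Fz -0.6
```

Request:
{"op": "drive_tool", "data": {
  "rows": [
    [0,0,0.0004,0,0,0.025,1]
  ]
}}

```text
time: 19.78
ee_pos: [0.5671, -0.0526, 0.088]
eef_rot: [-3.037, 0.801, 0.001]
force: [1.4, 5.3, -0.8]
opening: 0.408
grip_force: 43.3
```

```bash
python3 u.py
```

```text
Tz 0.112 tau6 -0.3225 qv6 0.2274 q6 1.9482 Fz -0.8
```

Request:
{"op": "drive_tool", "data": {
  "rows": [
    [0,0,0.0004,0,0,0.025,1]
  ]
}}

```text
time: 19.87
ee_pos: [0.5671, -0.0526, 0.088]
eef_rot: [-3.029, 0.83, 0.001]
force: [1.8, 5.4, -2.2]
opening: 0.408
grip_force: 43.3
```

```bash
python3 u.py
```

```text
Tz 0.083 tau6 -0.5445 qv6 0.2335 q6 1.9676 Fz -2.2
```

Request:
{"op": "drive_tool", "data": {
  "rows": [
    [0,0,0.0004,0,0,0.025,1]
  ]
}}

```text
time: 19.95
ee_pos: [0.5672, -0.0526, 0.088]
eef_rot: [-3.021, 0.86, 0.001]
force: [1.3, 5.9, -1.1]
opening: 0.406
grip_force: 43.3
```

```bash
python3 u.py
```

```text
Tz 0.106 tau6 -0.5678 qv6 0.2330 q6 1.9872 Fz -1.1
```

Request:
{"op": "drive_tool", "data": {
  "rows": [
    [0,0,0.0004,0,0,0.025,1]
  ]
}}

```text
time: 20.03
ee_pos: [0.5672, -0.0526, 0.0879]
eef_rot: [-3.012, 0.889, 0.001]
force: [1.6, 5.7, -0.0]
opening: 0.407
grip_force: 43.3
```

```bash
python3 u.py
```

```text
Tz 0.016 tau6 -0.5699 qv6 0.2329 q6 2.0069 Fz -0.0
```

Request:
{"op": "drive_tool", "data": {
  "rows": [
    [-0.002,-0.008,0.0004,0,0,0.025,1]
  ]
}}

```text
time: 20.12
ee_pos: [0.5673, -0.0523, 0.0879]
eef_rot: [-3.004, 0.919, 0.001]
force: [0.1, 0.6, -0.8]
opening: 0.407
grip_force: 43.3
```

```bash
python3 u.py
```

```text
Tz 0.072 tau6 -0.5504 qv6 0.2528 q6 2.0277 Fz -0.8
```

Request:
{"op": "drive_tool", "data": {
  "rows": [
    [0,0,0.0004,0,0,0.025,1]
  ]
}}

```text
time: 20.2
ee_pos: [0.5673, -0.0524, 0.0879]
eef_rot: [-2.995, 0.95, 0.001]
force: [0.4, 3.6, -1.4]
opening: 0.409
grip_force: 43.3
```

```bash
python3 u.py
```

```text
Tz -0.030 tau6 -0.5729 qv6 0.2397 q6 2.0479 Fz -1.4
```

Request:
{"op": "drive_tool", "data": {
  "rows": [
    [0,0,0.0004,0,0,0.025,1]
  ]
}}

```text
time: 20.28
ee_pos: [0.5672, -0.0524, 0.0879]
eef_rot: [-2.985, 0.98, 0.001]
force: [0.3, 3.6, -2.2]
opening: 0.41
grip_force: 43.3
```

```bash
python3 u.py
```

```text
Tz 0.089 tau6 -0.5972 qv6 0.2380 q6 2.0679 Fz -2.2
```

Request:
{"op": "drive_tool", "data": {
  "rows": [
    [0,0,0.0004,0,0,0.025,1]
  ]
}}

```text
time: 20.37
ee_pos: [0.5673, -0.0525, 0.0879]
eef_rot: [-2.975, 1.01, 0.001]
force: [0.2, 2.8, -2.1]
opening: 0.406
grip_force: 43.2
```

```bash
python3 u.py
```

```text
Tz 0.091 tau6 -0.5958 qv6 0.2379 q6 2.0880 Fz -2.1
```

Request:
{"op": "drive_tool", "data": {
  "rows": [
    [0,0,0.0004,0,0,0.025,1]
  ]
}}

```text
time: 20.45
ee_pos: [0.5673, -0.0525, 0.0878]
eef_rot: [-2.965, 1.039, 0.001]
force: [1.9, 4.5, -3.5]
opening: 0.412
grip_force: 43.1
```

```bash
python3 u.py
```

```text
Tz 0.156 tau6 -0.5870 qv6 0.2375 q6 2.1078 Fz -3.5
```

Request:
{"op": "drive_tool", "data": {
  "rows": [
    [0,0,0.0004,0,0,0.025,1]
  ]
}}

```text
time: 20.53
ee_pos: [0.5673, -0.0525, 0.0878]
eef_rot: [-2.954, 1.068, 0.001]
force: [0.2, 4.3, -4.1]
opening: 0.408
grip_force: 43.1
```

```bash
python3 u.py
```

```text
Tz 0.049 tau6 -0.5797 qv6 0.2352 q6 2.1276 Fz -4.1
```

Request:
{"op": "drive_tool", "data": {
  "rows": [
    [0,0,0.0002,0,0,0.02,1]
  ]
}}

```text
time: 20.62
ee_pos: [0.5673, -0.0525, 0.0879]
eef_rot: [-2.946, 1.092, 0.0]
force: [0.5, 4.4, -4.5]
opening: 0.412
grip_force: 43.0
```

```bash
python3 u.py
```

```text
Tz 0.003 tau6 -0.3359 qv6 0.1800 q6 2.1434 Fz -4.5
```

Request:
{"op": "drive_tool", "data": {
  "rows": [
    [0,0,0.0002,0,0,0.02,1]
  ]
}}

```text
time: 20.7
ee_pos: [0.5673, -0.0525, 0.0879]
eef_rot: [-2.937, 1.114, 0.0]
force: [1.8, 5.1, -6.0]
opening: 0.41
grip_force: 42.9
```

```bash
python3 u.py
```

```text
Tz 0.058 tau6 -0.4047 qv6 0.1847 q6 2.1588 Fz -6.0
```

Request:
{"op": "drive_tool", "data": {
  "rows": [
    [0,0,0.0002,0,0,0.02,1]
  ]
}}

```text
time: 20.78
ee_pos: [0.5673, -0.0525, 0.0878]
eef_rot: [-2.928, 1.137, 0.001]
force: [1.5, 5.1, -6.3]
opening: 0.407
grip_force: 42.9
```

```bash
python3 u.py
```

```text
Tz 0.039 tau6 -0.4373 qv6 0.1866 q6 2.1745 Fz -6.3
```

Request:
{"op": "drive_tool", "data": {
  "rows": [
    [0,0,0.0002,0,0,0.02,1]
  ]
}}

```text
time: 20.87
ee_pos: [0.5673, -0.0525, 0.0878]
eef_rot: [-2.919, 1.16, 0.001]
force: [1.5, 4.7, -5.4]
opening: 0.409
grip_force: 42.9
```

```bash
python3 u.py
```

```text
Tz 0.040 tau6 -0.4408 qv6 0.1866 q6 2.1902 Fz -5.4
```

Request:
{"op": "drive_tool", "data": {
  "rows": [
    [0,0,0.0002,0,0,0.02,1]
  ]
}}

```text
time: 20.95
ee_pos: [0.5673, -0.0525, 0.0878]
eef_rot: [-2.91, 1.183, 0.0]
force: [1.4, 5.8, -5.7]
opening: 0.41
grip_force: 42.9
```

```bash
python3 u.py
```

```text
Tz 0.010 tau6 -0.4411 qv6 0.1884 q6 2.2059 Fz -5.7
```

Request:
{"op": "drive_tool", "data": {
  "rows": [
    [0,0,0.0002,0,0,0.02,1]
  ]
}}

```text
time: 21.03
ee_pos: [0.5673, -0.0525, 0.0878]
eef_rot: [-2.901, 1.206, 0.001]
force: [0.7, 5.7, -5.4]
opening: 0.407
grip_force: 42.9
```

```bash
python3 u.py
cat > fit.py <<'E'
import numpy as np
d=np.loadtxt("log.txt"); T,q=d[:,0],d[:,3]; k=abs(d[:,1])>.35*1; k&=d[:,1]<0; T,q=T[k],q[k]
for a in(.15,.22):
    s=[((T-.05-a*np.clip(q-q0,0,None))**2).sum() for q0 in np.arange(1.2,q[-1]+.05,.05)]; s=np.array(s)
    L=np.exp(-(s-s.min())/2/.04**2); print("slope",a,dict(zip(np.arange(1.2,q[-1]+.05,.05).round(2).tolist(),(L/L.sum()).round(2).tolist())))
print("res sd free",(T[q<1.5]-.05).std(),"mean",T[q<1.5].mean(),"recent",T[-6:].mean(),T[-12:].mean())
E
python3 fit.py
```

```text
Tz 0.040 tau6 -0.4410 qv6 0.1852 q6 2.2216 Fz -5.4
slope 0.15 {1.2: 0.0, 1.25: 0.0, 1.3: 0.0, 1.35: 0.0, 1.4: 0.0, 1.45: 0.0, 1.5: 0.0, 1.55: 0.0, 1.6: 0.0, 1.65: 0.0, 1.7: 0.0, 1.75: 0.0, 1.8: 0.0, 1.85: 0.0, 1.9: 0.01, 1.95: 0.03, 2.0: 0.06, 2.05: 0.1, 2.1: 0.11, 2.15: 0.18, 2.2: 0.25, 2.25: 0.26}
slope 0.22 {1.2: 0.0, 1.25: 0.0, 1.3: 0.0, 1.35: 0.0, 1.4: 0.0, 1.45: 0.0, 1.5: 0.0, 1.55: 0.0, 1.6: 0.0, 1.65: 0.0, 1.7: 0.0, 1.75: 0.0, 1.8: 0.0, 1.85: 0.0, 1.9: 0.0, 1.95: 0.0, 2.0: 0.01, 2.05: 0.05, 2.1: 0.08, 2.15: 0.18, 2.2: 0.32, 2.25: 0.35}
res sd free 0.018825918965976 mean 0.04276470588235294 recent 0.03933333333333334 0.05250000000000001
```

Averaged torque still sits at the free-running friction level, so there is no touch yet. I'll go on at the steadier speed, with a reading on every row.

Request:
{"op": "drive_tool", "data": {
  "rows": [
    [-0.004,-0.004,0.006,0,0,0.064,1]
  ]
}}

```text
time: 21.12
ee_pos: [0.5673, -0.0523, 0.0875]
eef_rot: [2.87, -1.278, 0.0]
force: [0.3, 2.3, 0.4]
opening: 0.41
grip_force: 43.3
```

```bash
python3 u.py
```

```text
Tz 0.017 tau6 -2.5769 qv6 0.6651 q6 2.2720 Fz 0.4
```

Request:
{"op": "drive_tool", "data": {
  "rows": [
    [0,0,0.0009,0,0,0.064,1]
  ]
}}

```text
time: 21.2
ee_pos: [0.5674, -0.0523, 0.0876]
eef_rot: [2.835, -1.352, 0.0]
force: [-0.1, 2.2, -1.8]
opening: 0.409
grip_force: 43.3
```

```bash
python3 u.py
```

```text
Tz 0.045 tau6 -1.7577 qv6 0.6077 q6 2.3243 Fz -1.8
```

Request:
{"op": "drive_tool", "data": {
  "rows": [
    [0,0,0.0009,0,0,0.064,1]
  ]
}}

```text
time: 21.28
ee_pos: [0.5674, -0.0523, 0.0875]
eef_rot: [2.8, -1.423, 0.0]
force: [0.5, 3.7, -2.8]
opening: 0.41
grip_force: 43.3
```

```bash
python3 u.py
```

```text
Tz 0.086 tau6 -1.5627 qv6 0.6001 q6 2.3748 Fz -2.8
```

Request:
{"op": "drive_tool", "data": {
  "rows": [
    [0,0,0.0009,0,0,0.064,1]
  ]
}}

```text
time: 21.37
ee_pos: [0.5674, -0.0523, 0.0875]
eef_rot: [2.764, -1.493, 0.0]
force: [0.8, 3.3, -3.1]
opening: 0.41
grip_force: 43.3
```

```bash
python3 u.py
```

```text
Tz 0.036 tau6 -1.5438 qv6 0.5996 q6 2.4251 Fz -3.1
```

Request:
{"op": "drive_tool", "data": {
  "rows": [
    [0,0,0.0009,0,0,0.064,1]
  ]
}}

```text
time: 21.45
ee_pos: [0.5674, -0.0523, 0.0874]
eef_rot: [2.725, -1.562, 0.0]
force: [1.7, 3.4, -2.7]
opening: 0.405
grip_force: 43.3
```

```bash
python3 u.py
```

```text
Tz 0.064 tau6 -1.5433 qv6 0.5992 q6 2.4754 Fz -2.7
```

Request:
{"op": "drive_tool", "data": {
  "rows": [
    [0,0,0.0009,0,0,0.064,1]
  ]
}}

```text
time: 21.53
ee_pos: [0.5675, -0.0523, 0.0873]
eef_rot: [-2.685, 1.63, -0.001]
force: [1.1, 3.0, -3.3]
opening: 0.408
grip_force: 43.3
```

```bash
python3 u.py; python3 t.py; python3 fit.py | tail -1
```

```text
Tz 0.046 tau6 -1.5433 qv6 0.5977 q6 2.5257 Fz -3.3
t 21.53 F [ 1.1  3.  -3.3] T [ 0.693 -0.34   0.046] tau6 -1.543 q6 2.526 qv6 0.6 z [ 0.5675 -0.0523  0.0873] yaw -1.091 op 0.408
res sd free 0.018825918965976 mean 0.04276470588235294 recent 0.048999999999999995 0.04416666666666667
```

Request:
{"op": "drive_tool", "data": {
  "rows": [
    [0,0,0.002,0,0,0.064,1]
  ]
}}

```text
time: 21.62
ee_pos: [0.5675, -0.0523, 0.0872]
eef_rot: [-2.643, 1.697, -0.001]
force: [1.4, 3.3, -1.8]
opening: 0.41
grip_force: 43.3
```

```bash
python3 u.py
```

```text
Tz 0.035 tau6 -1.5441 qv6 0.5981 q6 2.5759 Fz -1.8
```

Request:
{"op": "drive_tool", "data": {
  "rows": [
    [0,0,0.001,0,0,0.064,1]
  ]
}}

```text
time: 21.7
ee_pos: [0.5675, -0.0523, 0.0871]
eef_rot: [-2.6, 1.763, -0.001]
force: [1.6, 3.9, -3.1]
opening: 0.412
grip_force: 43.3
```

```bash
python3 u.py
```

```text
Tz 0.051 tau6 -1.5434 qv6 0.6003 q6 2.6262 Fz -3.1
```

Request:
{"op": "drive_tool", "data": {
  "rows": [
    [0,0,0.001,0,0,0.064,1]
  ]
}}

```text
time: 21.78
ee_pos: [0.5676, -0.0522, 0.0872]
eef_rot: [-2.555, 1.828, -0.001]
force: [1.8, 4.1, -1.9]
opening: 0.408
grip_force: 43.3
```

```bash
python3 u.py
```

```text
Tz 0.086 tau6 -1.5434 qv6 0.6001 q6 2.6764 Fz -1.9
```

Request:
{"op": "drive_tool", "data": {
  "rows": [
    [0,0,0.001,0,0,0.064,1]
  ]
}}

```text
time: 21.87
ee_pos: [0.5676, -0.0523, 0.0871]
eef_rot: [-2.508, 1.892, -0.001]
force: [1.4, 4.5, -1.8]
opening: 0.408
grip_force: 43.2
```

```bash
python3 u.py
```

```text
Tz 0.026 tau6 -1.5435 qv6 0.5989 q6 2.7267 Fz -1.8
```

Request:
{"op": "drive_tool", "data": {
  "rows": [
    [0,0,0.001,0,0,0.064,1]
  ]
}}

```text
time: 21.95
ee_pos: [0.5676, -0.0523, 0.087]
eef_rot: [-2.46, 1.954, -0.001]
force: [2.6, 4.0, -2.2]
opening: 0.408
grip_force: 43.2
```

```bash
python3 u.py
```

```text
Tz 0.085 tau6 -1.5436 qv6 0.5999 q6 2.7770 Fz -2.2
```

Request:
{"op": "drive_tool", "data": {
  "rows": [
    [0,0,0.001,0,0,0.064,1]
  ]
}}

```text
time: 22.03
ee_pos: [0.5676, -0.0522, 0.087]
eef_rot: [-2.41, 2.015, -0.001]
force: [2.3, 4.6, -2.5]
opening: 0.407
grip_force: 43.2
```

```bash
python3 u.py; python3 fit.py | tail -1
```

```text
Tz 0.071 tau6 -1.5435 qv6 0.5979 q6 2.8272 Fz -2.5
res sd free 0.018825918965976 mean 0.04276470588235294 recent 0.059 0.05399999999999999
```

The joint is near its range limit, so I'll regrip: open, turn back, close again.

Request:
{"op": "drive_tool", "data": {
  "rows": [
    [0,0,0,0,0,0,-1],
    [0,0,0,0,0,0,-1],
    [0,0,0,0,0,0,-1],
    [0,0,0,0,0,0,-1],
    [0,0,0,0,0,0,-1],
    [0,0,0,0,0,0,-1],
    [0,0,0,0,0,0,-1]
  ]
}}

```text
time: 22.62
ee_pos: [0.5674, -0.0522, 0.0867]
eef_rot: [2.413, -2.011, 0.0]
force: [0.0, 0.4, -0.3]
opening: 1.001
grip_force: 0.0
```

Request:
{"op": "drive_tool", "data": {
  "rows": [
    [0,0,0,0,0,-0.155,-1],
    [0,0,0,0,0,-0.155,-1],
    [0,0,0,0,0,-0.155,-1],
    [0,0,0,0,0,-0.155,-1],
    [0,0,0,0,0,-0.155,-1],
    [0,0,0,0,0,-0.155,-1],
    [0,0,0,0,0,-0.155,-1],
    [0,0,0,0,0,-0.155,-1]
  ]
}}

```text
time: 23.28
ee_pos: [0.5674, -0.0522, 0.0867]
eef_rot: [3.076, -0.639, -0.0]
force: [-0.2, 0.4, -0.1]
opening: 1.001
grip_force: 0.0
```

Request:
{"op": "drive_tool", "data": {
  "rows": [
    [0,0,0,0,0,-0.155,-1],
    [0,0,0,0,0,-0.155,-1],
    [0,0,0,0,0,-0.155,-1],
    [0,0,0,0,0,-0.155,-1],
    [0,0,0,0,0,-0.155,-1],
    [0,0,0,0,0,-0.155,-1],
    [0,0,0,0,0,-0.1,-1],
    [0,0,0,0,0,0,-1]
  ]
}}

```text
time: 23.95
ee_pos: [0.5674, -0.0522, 0.0867]
eef_rot: [-3.08, -0.62, 0.0]
force: [0.7, 0.0, 0.4]
opening: 1.003
grip_force: 0.0
```

```bash
python3 t.py; python3 k.py w5.png
```

```text
t 23.95 F [0.7 0.  0.4] T [0.005 0.001 0.008] tau6 -2.644 q6 1.037 qv6 0.17 z [ 0.5674 -0.0522  0.0867] yaw 0.397 op 1.003
knob 0.1168 [ 0.5708 -0.0518] ((0.5698095560073853, -0.051969677209854126), 0.018956832587718964) [320. 291.] 5190
```

View pics/w5.png

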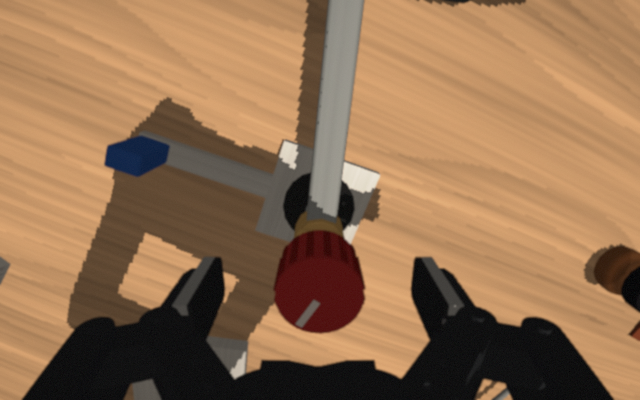

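The wrist view shows the knob at (320,291) with the sole over the plate at (320,205), still centred. The knob top has dropped from 124.3 to 116.8 mm, which matches about 5.8 rad turned without slip. Touch must be within about 0.4 rad, so I'll regrip and go on.

Request:
{"op": "drive_tool", "data": {
  "rows": [
    [0,0,0,0,0,0,1],
    [0,0,0,0,0,0,1],
    [0,0,0,0,0,0,1],
    [0,0,0,0,0,0,1],
    [0,0,0,0,0,0,1],
    [0,0,0,0,0,0,1],
    [0,0,-0.012,0,0,0,1],
    [0,0,0,0,0,0.03,1]
  ]
}}

```text
time: 24.67
ee_pos: [0.5673, -0.0524, 0.0872]
eef_rot: [3.088, 0.577, -0.0]
force: [3.9, -4.6, -5.3]
opening: 0.407
grip_force: 41.0
```

Request:
{"op": "drive_tool", "data": {
  "rows": [
    [0,0,0.001,0,0,0.064,1]
  ]
}}

```text
time: 24.75
ee_pos: [0.5673, -0.0524, 0.0871]
eef_rot: [3.102, 0.498, -0.0]
force: [1.8, -4.3, -5.7]
opening: 0.408
grip_force: 41.1
```

```bash
python3 u.py
```

```text
Tz 0.099 tau6 -2.4670 qv6 0.6456 q6 1.1160 Fz -5.7
```

Request:
{"op": "drive_tool", "data": {
  "rows": [
    [0,0,0.001,0,0,0.064,1]
  ]
}}

```text
time: 24.83
ee_pos: [0.5673, -0.0524, 0.087]
eef_rot: [3.113, 0.417, -0.0]
force: [3.2, -4.3, -4.9]
opening: 0.409
grip_force: 41.1
```

```bash
python3 u.py
```

```text
Tz 0.059 tau6 -1.7320 qv6 0.6048 q6 1.1680 Fz -4.9
```

Request:
{"op": "drive_tool", "data": {
  "rows": [
    [0,0,0.001,0,0,0.064,1]
  ]
}}

```text
time: 24.92
ee_pos: [0.5673, -0.0524, 0.0869]
eef_rot: [3.123, 0.338, -0.0]
force: [3.6, -3.5, -4.2]
opening: 0.408
grip_force: 41.2
```

```bash
python3 u.py
```

```text
Tz 0.081 tau6 -1.5499 qv6 0.5999 q6 1.2185 Fz -4.2
```

Request:
{"op": "drive_tool", "data": {
  "rows": [
    [0,0,0.001,0,0,0.064,1]
  ]
}}

```text
time: 25.0
ee_pos: [0.5673, -0.0524, 0.0869]
eef_rot: [3.131, 0.259, -0.0]
force: [3.7, -4.1, -4.0]
opening: 0.407
grip_force: 41.3
```

```bash
python3 u.py; python3 t.py
```

```text
Tz 0.083 tau6 -1.5247 qv6 0.5976 q6 1.2688 Fz -4.0
t 25.0 F [ 3.7 -4.1 -4. ] T [-0.633 -0.528  0.083] tau6 -1.525 q6 1.269 qv6 0.6 z [ 0.5673 -0.0524  0.0869] yaw 0.165 op 0.407
```

Request:
{"op": "drive_tool", "data": {
  "rows": [
    [0,0,0.001,0,0,0.064,1]
  ]
}}

```text
time: 25.08
ee_pos: [0.5673, -0.0523, 0.0869]
eef_rot: [3.136, 0.181, -0.0]
force: [2.9, -3.6, -4.3]
opening: 0.409
grip_force: 41.3
```

```bash
python3 u.py
```

```text
Tz 0.073 tau6 -1.5151 qv6 0.5983 q6 1.3191 Fz -4.3
```

Request:
{"op": "drive_tool", "data": {
  "rows": [
    [0,0,0.001,0,0,0.064,1]
  ]
}}

```text
time: 25.17
ee_pos: [0.5673, -0.0523, 0.0868]
eef_rot: [3.14, 0.102, -0.0]
force: [2.5, -4.3, -3.2]
opening: 0.408
grip_force: 41.3
```

```bash
python3 u.py
```

```text
Tz 0.124 tau6 -1.5064 qv6 0.5980 q6 1.3693 Fz -3.2
```

Request:
{"op": "drive_tool", "data": {
  "rows": [
    [0,0,0.001,0,0,0.064,1]
  ]
}}

```text
time: 25.25
ee_pos: [0.5674, -0.0524, 0.0867]
eef_rot: [3.141, 0.023, -0.0]
force: [3.5, -3.2, -3.4]
opening: 0.408
grip_force: 41.4
```

```bash
python3 u.py
```

```text
Tz 0.041 tau6 -1.4973 qv6 0.5979 q6 1.4196 Fz -3.4
```

tau6 carries the load with almost no noise. It was flat at -1.5435 while free, and now climbs 0.009 N m per row, which is 0.18 N m/rad or 15 N/rad × 0.012. That is the touch: about 3.8 N now. One more small step gives about 4.5–5 N, then I'll let go.

Request:
{"op": "drive_tool", "data": {
  "rows": [
    [0,0,0.001,0,0,0.064,1]
  ]
}}

```text
time: 25.33
ee_pos: [0.5674, -0.0523, 0.0867]
eef_rot: [3.141, -0.056, -0.0]
force: [3.3, -3.2, -3.8]
opening: 0.411
grip_force: 41.4
```

```bash
python3 u.py
```

```text
Tz 0.108 tau6 -1.4880 qv6 0.6003 q6 1.4699 Fz -3.8
```

Request:
{"op": "drive_tool", "data": {
  "rows": [
    [0,0,0,0,0,0,1],
    [0,0,0,0,0,0,1]
  ]
}}

```text
time: 25.5
ee_pos: [0.5673, -0.0523, 0.0867]
eef_rot: [3.141, -0.049, -0.0]
force: [3.3, -4.0, -4.2]
opening: 0.409
grip_force: 41.3
```

```bash
python3 u.py
```

```text
Tz -0.086 tau6 0.4212 qv6 -0.0160 q6 1.4657 Fz -4.2
```

Request:
{"op": "drive_tool", "data": {
  "rows": [
    [0,0,0,0,0,0,-1],
    [0,0,0,0,0,0,-1],
    [0,0,0,0,0,0,-1],
    [0,0,0,0,0,0,-1],
    [0,0,0,0,0,0,-1],
    [0,0,0,0,0,0,-1],
    [0,0,0,0,0,0,-1]
  ]
}}

```text
time: 26.08
ee_pos: [0.5674, -0.0521, 0.0871]
eef_rot: [-3.141, 0.051, -0.0]
force: [-0.0, 1.0, -0.0]
opening: 1.001
grip_force: 0.0
```

Request:
{"op": "drive_tool", "data": {
  "rows": [
    [0,0,-0.2,0,0,0,-1],
    [0,0,-0.4,0,0,0,-1],
    [0,0,-0.4,0,0,0,-1],
    [0,0,-0.4,0,0,0,-1],
    [0,0,-0.3,0,0,0,-1],
    [0,0,0,0,0,0,-1]
  ]
}}

```text
time: 26.58
ee_pos: [0.5687, -0.0523, 0.22]
eef_rot: [3.14, -0.051, 0.01]
force: [-0.9, -0.1, 0.7]
opening: 0.997
grip_force: 0.0
```

```bash
python3 u.py; python3 k.py w6.png
```

```text
Tz -0.035 tau6 0.0014 qv6 0.0003 q6 1.4668 Fz 0.7
knob 0.1165 [ 0.5702 -0.0528] ((0.5693036913871765, -0.05266822129487991), 0.018607160076498985) [318. 193.] 1468
```

View pics/w6.png

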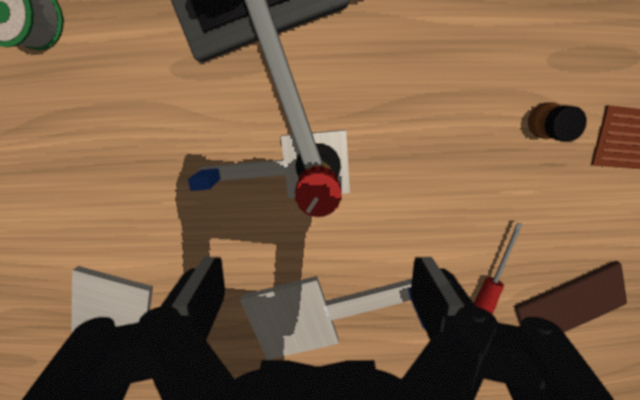

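The gripper is clear and open. The plate's corners are at (281,138), (347,131) and (350,193), so its centre is about (316,165). The sole is at about (318,163), centred within about 2 mm, and the bystanders in view look undisturbed. Handing in.

```bash
python3 -c "
from cell import env
print(env.finish_job())"
```

```text
the job is handed in; nothing more can be done
None
```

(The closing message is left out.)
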